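Press-test the contact springs and line up the good ones

TASK

Test every contact-spring unit on the bench: press straight down on the brass button in the middle of its copper leaf with about 10 N and see how far the yellow drag pointer has gone. Line up the sound units (pointer in the green band) on the grey board, one to a bay, centred between the white lines, straight, with the block end nudged up flush against the fence; set the weak units (pointer in the red band) down flat inside the red tray. Leave everything else on the bench alone.

Things in the scene. Friction and masses are not known exactly. Their poses are not given: they have to be found in the camera images.
- unit_1: contact-spring unit 1 (all look alike; some are absent): black base plate 110 (x) x 40 x 8 mm; grey block 30 (x) x 34 mm at the +x end, top 48 mm up; on it, centred at x = +40 mm, an orange lifting fin 26 (x) x 12 (y) mm, top 76 mm up: grip it across y; scale post 14 mm wide, 50 mm high at the -x (front) end, x = -47 to -55 mm. Origin: centre of the underside, z up. About 0.26 kg
- button_1 (a point): unit 1: top of the brass half-round button (7 mm radius) at mid-span of its copper leaf, 10 mm to -x of the unit's origin and 46 mm above its underside. The leaf, 70 x 20 x 2.5 mm, is a cantilever from the block's front face (x = +25 mm, 38 mm up) to its free tip at x = -45 mm; at 10 N the button sinks 4 mm (sound) or 8 mm (weak) and springs back
- unit_2: contact-spring unit 2 (all look alike; some are absent): black base plate 110 (x) x 40 x 8 mm; grey block 30 (x) x 34 mm at the +x end, top 48 mm up; on it, centred at x = +40 mm, an orange lifting fin 26 (x) x 12 (y) mm, top 76 mm up: grip it across y; scale post 14 mm wide, 50 mm high at the -x (front) end, x = -47 to -55 mm. Origin: centre of the underside, z up. About 0.26 kg
- button_2 (a point): unit 2: top of the brass half-round button (7 mm radius) at mid-span of its copper leaf, 10 mm to -x of the unit's origin and 46 mm above its underside. The leaf, 70 x 20 x 2.5 mm, is a cantilever from the block's front face (x = +25 mm, 38 mm up) to its free tip at x = -45 mm; at 10 N the button sinks 4 mm (sound) or 8 mm (weak) and springs back
- unit_3: contact-spring unit 3 (all look alike; some are absent): black base plate 110 (x) x 40 x 8 mm; grey block 30 (x) x 34 mm at the +x end, top 48 mm up; on it, centred at x = +40 mm, an orange lifting fin 26 (x) x 12 (y) mm, top 76 mm up: grip it across y; scale post 14 mm wide, 50 mm high at the -x (front) end, x = -47 to -55 mm. Origin: centre of the underside, z up. About 0.26 kg
- button_3 (a point): unit 3: top of the brass half-round button (7 mm radius) at mid-span of its copper leaf, 10 mm to -x of the unit's origin and 46 mm above its underside. The leaf, 70 x 20 x 2.5 mm, is a cantilever from the block's front face (x = +25 mm, 38 mm up) to its free tip at x = -45 mm; at 10 N the button sinks 4 mm (sound) or 8 mm (weak) and springs back
- unit_4: contact-spring unit 4 (all look alike; some are absent): black base plate 110 (x) x 40 x 8 mm; grey block 30 (x) x 34 mm at the +x end, top 48 mm up; on it, centred at x = +40 mm, an orange lifting fin 26 (x) x 12 (y) mm, top 76 mm up: grip it across y; scale post 14 mm wide, 50 mm high at the -x (front) end, x = -47 to -55 mm. Origin: centre of the underside, z up. About 0.26 kg
- button_4 (a point): unit 4: top of the brass half-round button (7 mm radius) at mid-span of its copper leaf, 10 mm to -x of the unit's origin and 46 mm above its underside. The leaf, 70 x 20 x 2.5 mm, is a cantilever from the block's front face (x = +25 mm, 38 mm up) to its free tip at x = -45 mm; at 10 N the button sinks 4 mm (sound) or 8 mm (weak) and springs back
- unit_5: contact-spring unit 5 (all look alike; some are absent): black base plate 110 (x) x 40 x 8 mm; grey block 30 (x) x 34 mm at the +x end, top 48 mm up; on it, centred at x = +40 mm, an orange lifting fin 26 (x) x 12 (y) mm, top 76 mm up: grip it across y; scale post 14 mm wide, 50 mm high at the -x (front) end, x = -47 to -55 mm. Origin: centre of the underside, z up. About 0.26 kg
- button_5 (a point): unit 5: top of the brass half-round button (7 mm radius) at mid-span of its copper leaf, 10 mm to -x of the unit's origin and 46 mm above its underside. The leaf, 70 x 20 x 2.5 mm, is a cantilever from the block's front face (x = +25 mm, 38 mm up) to its free tip at x = -45 mm; at 10 N the button sinks 4 mm (sound) or 8 mm (weak) and springs back
- pointer_1 (a joint): unit 1: drag pointer, downward travel in m (0 = top, as at the start). The leaf's tip pushes it down and it stays at the lowest point: too hard a press cannot be undone, too light a one can be repeated. 10 N on the button leaves a sound leaf's near 0.007 (green band, 0.004 to 0.010), a weak leaf's near 0.0145 (red band, 0.010 to 0.021)
- pointer_2 (a joint): unit 2: drag pointer, downward travel in m (0 = top, as at the start). The leaf's tip pushes it down and it stays at the lowest point: too hard a press cannot be undone, too light a one can be repeated. 10 N on the button leaves a sound leaf's near 0.007 (green band, 0.004 to 0.010), a weak leaf's near 0.0145 (red band, 0.010 to 0.021)
- pointer_3 (a joint): unit 3: drag pointer, downward travel in m (0 = top, as at the start). The leaf's tip pushes it down and it stays at the lowest point: too hard a press cannot be undone, too light a one can be repeated. 10 N on the button leaves a sound leaf's near 0.007 (green band, 0.004 to 0.010), a weak leaf's near 0.0145 (red band, 0.010 to 0.021)
- pointer_4 (a joint): unit 4: drag pointer, downward travel in m (0 = top, as at the start). The leaf's tip pushes it down and it stays at the lowest point: too hard a press cannot be undone, too light a one can be repeated. 10 N on the button leaves a sound leaf's near 0.007 (green band, 0.004 to 0.010), a weak leaf's near 0.0145 (red band, 0.010 to 0.021)
- pointer_5 (a joint): unit 5: drag pointer, downward travel in m (0 = top, as at the start). The leaf's tip pushes it down and it stays at the lowest point: too hard a press cannot be undone, too light a one can be repeated. 10 N on the button leaves a sound leaf's near 0.007 (green band, 0.004 to 0.010), a weak leaf's near 0.0145 (red band, 0.010 to 0.021)
- board: fixed grey delivery board 125 (x) x 226 (y) x 6 mm with an aluminium stop fence 8 mm thick along its rear (+x) edge, fence top 30 mm above the table, fence face at x = +55 mm; white lines 53 mm apart on top mark three bays side by side. Origin: centre of the underside, x towards the fence
- bay_1 (a point): bay 1 of the board, on the board's top face (6 mm above the table) at y = 72 mm of the board: where the origin of a unit lies when it stands centred between the bay's white lines with its block end flush against the fence; axes as the board's
- bay_2 (a point): bay 2 of the board, on the board's top face (6 mm above the table) at y = 0 mm of the board: where the origin of a unit lies when it stands centred between the bay's white lines with its block end flush against the fence; axes as the board's
- bay_3 (a point): bay 3 of the board, on the board's top face (6 mm above the table) at y = -72 mm of the board: where the origin of a unit lies when it stands centred between the bay's white lines with its block end flush against the fence; axes as the board's
- reject_tray: fixed red plastic tray, 135 (x) x 118 (y) mm outside, walls 5 mm thick and 12 mm high, inner floor 4 mm above the table; just holds two units side by side along x, 52 mm apart. Origin: centre of the underside
- oil_bottle: bystander: upright dropper bottle 33 mm across, 102 mm high; origin at the centre of its underside
- tape_roll: bystander: black tape roll 53 mm across, 19 mm high; origin at the centre of its underside
- cutters: bystander: side cutters with red sleeves, 49 x 132 x 10 mm; origin at the centre of the underside
- gauge: bystander: grey steel gauge block 22 x 52 x 14 mm; origin at the centre of the underside

How it is judged:
By the outcome, as a careful person would: the job done as asked, in the order asked, and still so for the second after the job is handed in, with the robot touching nothing.
Of unit_1, unit_2, unit_3, unit_4, unit_5 only 3 to 4 are there at a start; the rules pass over those that are not, and their reading is None.
At some moment in a run one of unit_1, unit_2, unit_3, unit_4, unit_5 may be knocked a few centimetres aside while the robot is not near it.
It also fails if it takes over 210 s, if anything falls off the work surface, if the arm or the gripper's body presses on something with over 40 N, if the wrist force passes 120 N, or if a joint passes its speed limit or range.

ROBOT

A 6-joint arm with a two-finger parallel gripper is mounted at the origin on a cart in front of the work surface, level with it; the furniture and walls round the work are solid. World frame = base frame: x ahead of the robot, y to its left, z up, the work surface at z = 0. Lengths are in m, angles in degrees, forces in N, time in s.
With the tool pointing down it reaches from about 0.25 to 0.725 m from the base axis. Payload 9.7 kg.
Tool frame: the origin (TCP) lies midway between the tips of the shut fingers; the grasp point (between the pads) lies 19 mm behind it; y points along the fingers, x is the direction in which the jaws open and shut, and the axes are right-handed (so a half turn about y gives the same grasp; the last joint's range is limited). The gripper opens to 85 mm and grips with 20 to 120 N. Pads are 22 mm wide; open, the fingers measure 114 mm over their backs; the gripper's body (76 mm by 85 mm) begins 54 mm behind the grasp point. The pads swing forward as they close: fully open they stand 13 mm farther back than shut.
Start: joints at [63.255, 4.979, 10.078, 95.1, 0, 90], TCP at [0.248, 0.491, 0.231] pointing down, gripper open.
Joint ranges: [-179.16, 179.16], [-48.56, 103.87], [-65.8, 70.77], [-126.05, 130.52], [-82.76, 87.17], [-180, 180]. Speed limits (degrees/s): [127.2, 127.2, 147.25, 180, 180, 180].

INTERFACE

Orientations are given as [roll, pitch, yaw] about the fixed x, y, z axes, in that order (R = Rz(yaw) Ry(pitch) Rx(roll)).
In Python, from workcell import get_obs, camera, job_done gives the robot as it stands.
- The arm moves only by the tool play_rows, never from a script. Its argument "moves" is a list of rows, each a list of 3 entries, a list of its own where there are three numbers: the turn, a rotation vector about the tool's x, y, z in degrees, then the shift along the tool's x, y, z in m, then the opening in per cent of the stroke, from 0 (shut) to 100 (fully open). A call has exactly 5 rows; each row is the pose to reach, as a shift and turn from the pose commanded when the call began, along the tool's axes at that moment; what a row does not reach only later rows make up. A row lasts 1/10 s, in which the tool goes at most 50 mm and 8.59 degrees, less where a joint would pass 70% of its speed; a pose out of reach is approached as far as the arm can. A call with a gripper value outside its range is refused whole. The fingers move at their own pace and stop on an object; "grip_force" is the grip in N (left out, the last holds). Time passes only in rows, so rows that repeat a pose let the fingers close, or fill a call up. It gives the time, the measured TCP pose, the force and the opening at its end, in the units of the state.
- get_obs(): the state, without advancing time (a new reading comes with each control period).
- camera(name): name is "side" or "top" or "wrist"; returns a dict with "img" (420x560x3 uint8, red, green, blue), "fov_y" (degrees; the focal length in pixels is half the picture's height over the tangent of half this angle, whatever the lens; pixels are square), "cx", "cy" (the principal point, pixels), "k1" (the pictures are not rectified: a ray, as slopes to the right and down, at radius r is drawn at 1 + k1 r^2 times it, then the intrinsics apply), "world_from_camera" (4x4, takes a point from camera to world coordinates). Camera axes: x right, y up, looking along -z (the intrinsics and any distortion apply to the point x, -y, -z); pixel columns grow to the right and rows downward; lengths in m; the calibration is good to about 2 mm. A picture is of the moment at which its call begins. There is no depth.
- job_done(): hands the job in, once; it reports no verdict.
The state is a dict: "time": time; "q": joint angles; "qd": joint speeds; "joint_efforts": joint torques, N m; "ee_pos": TCP position; "tcp_rot": TCP orientation; "wrist_force": force on the tool from outside, world axes, zero at the start; "torque": the same for the moment, N m; "opening": finger opening in m.
Only numpy, scipy, OpenCV 4.12 (cv2) and the standard library are available. Lean on these libraries where they do the work, as an engineer would, in place of code of your own. Each camera call takes 0.05 s, during which the arm holds its last target.

## Working session

There is one attempt and no reset: what is moved stays moved. The work goes in short steps, Python scripts to look and compute and a tool call to move; the robot and the scene stay as the last step left them, time stands still between calls to the robot, and variables do not carry over. Pictures are saved under pics/ and viewed, and the job is handed in when it is done.

Besides the shell and the picture viewer there is one more tool, called after "Emit:" as name(argument=value, ...) on one line, values as JSON. play_rows: Moves the arm, as the interface text tells. Its arguments: {"type":"object","properties":{"moves":{"type":"array"},"grip_force":{"type":"number"}},"required":["moves"]}

```bash
ls; mkdir -p pics; cat > h.py <<'E'
import numpy as np, cv2
from workcell import get_obs, camera, job_done
from scipy.spatial.transform import Rotation as R
def shot(name,fn):
    c=camera(name); cv2.imwrite('pics/'+fn+'.png',c['img'][:,:,::-1]); np.savez('pics/'+fn+'.npz',**c); return c
def K(c):
    f=c['img'].shape[0]/2/np.tan(np.radians(c['fov_y'])/2)
    return np.array([[f,0,c['cx']],[0,f,c['cy']],[0,0,1.]]),np.array([float(c['k1']),0,0,0])
def px2w(c,uv,z):
    k,d=K(c); p=cv2.undistortPoints(np.array(uv,float).reshape(-1,1,2),k,d,).reshape(-1,2)
    T=np.array(c['world_from_camera']); r=np.c_[p[:,0],-p[:,1],-np.ones(len(p))]@T[:3,:3].T
    o=T[:3,3]; t=(np.array(z)-o[2])/r[:,2]; return o+r*t[:,None]
def w2px(c,P):
    k,d=K(c);T=np.linalg.inv(np.array(c['world_from_camera']));p=np.atleast_2d(P)@T[:3,:3].T+T[:3,3]
    p=p*[1,-1,-1]; return cv2.projectPoints(p.reshape(-1,1,3),np.zeros(3),np.zeros(3),k,d)[0].reshape(-1,2)
def load(fn): 
    z=np.load('pics/'+fn+'.npz'); return {k:z[k] for k in z.files}
E
python3 - <<'E'
from h import *
o=get_obs()
for k,v in o.items(): print(k,np.round(v,4))
for n in ['top','side','wrist']:
    c=shot(n,n+'0'); print(n,c['fov_y'],c['k1'],np.round(c['world_from_camera'],3))
E
```

```text
pics
time 0.0
q [ 6.32563e+01  5.01150e+00  1.00338e+01  9.51003e+01 -2.00000e-04
  9.00011e+01]
qd [ 0.0253 -0.0438 -0.0173 -0.0769  0.0028 -0.0019]
joint_efforts [ 5.00000e-04 -5.20386e+01  4.64807e+01  1.63000e-02  0.00000e+00
  0.00000e+00]
ee_pos [0.2474 0.491  0.2306]
tcp_rot [-9.00002e+01  7.80000e-02  6.32552e+01]
wrist_force [-0.3782 -0.07    1.4854]
torque [ 0.0066 -0.015   0.0134]
opening 0.0854
top 45.733750140832115 -0.1872704643787833 [[ 1.000e-03  9.880e-01 -1.560e-01  3.110e-01]
 [-1.000e+00  6.000e-03  2.700e-02 -0.000e+00]
 [ 2.700e-02  1.560e-01  9.870e-01  1.273e+00]
 [ 0.000e+00  0.000e+00  0.000e+00  1.000e+00]]
side 57.541889596835965 -0.10677235375358202 [[-0.992 -0.087  0.091  0.615]
 [ 0.126 -0.706  0.697  0.828]
 [ 0.003  0.703  0.711  0.917]
 [ 0.     0.     0.     1.   ]]
wrist 64.3589927842307 -0.022302793601140597 [[ 0.45  -0.855 -0.257  0.182]
 [ 0.893  0.43   0.131  0.524]
 [-0.001 -0.289  0.957  0.373]
 [ 0.     0.     0.     1.   ]]
```

View pics/top0.png

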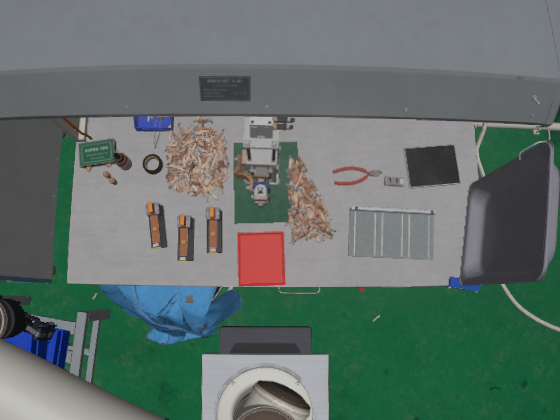

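View pics/side0.png

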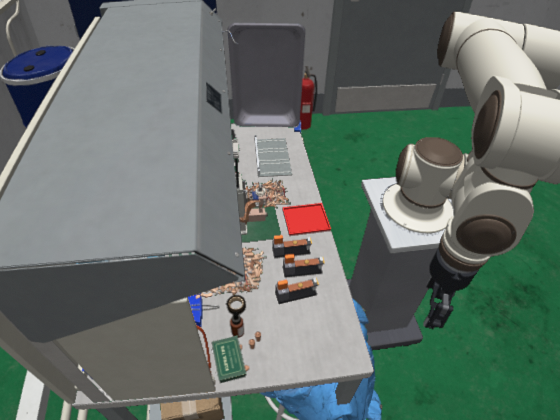

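View pics/wrist0.png

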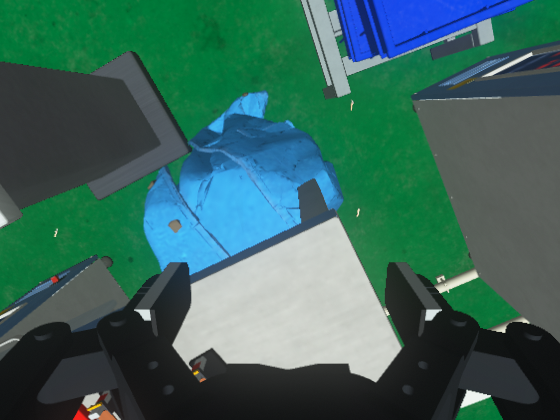

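```bash
python3 - <<'E'
from h import *
c=load('top0'); im=c['img'][:,:,::-1]
cv2.imwrite('pics/crop1.png',cv2.resize(im[190:290,130:300],None,fx=4.7,fy=4.7,interpolation=cv2.INTER_CUBIC))
cv2.imwrite('pics/crop2.png',cv2.resize(im[140:270,330:450],None,fx=4.5,fy=4.5,interpolation=cv2.INTER_CUBIC))
print(np.round(px2w(c,[[70,284],[473,284],[262,258],[391,233],[155,225],[185,238],[214,230],[80,118],[470,118],[152,163]],[0]*10),3))
E
```

```text
[[ 0.318  0.508  0.   ]
 [ 0.321 -0.55   0.   ]
 [ 0.392  0.008  0.   ]
 [ 0.457 -0.328  0.   ]
 [ 0.475  0.286  0.   ]
 [ 0.442  0.206  0.   ]
 [ 0.463  0.132  0.   ]
 [ 0.77   0.512  0.   ]
 [ 0.781 -0.571  0.   ]
 [ 0.641  0.301  0.   ]]
```

View pics/crop1.png

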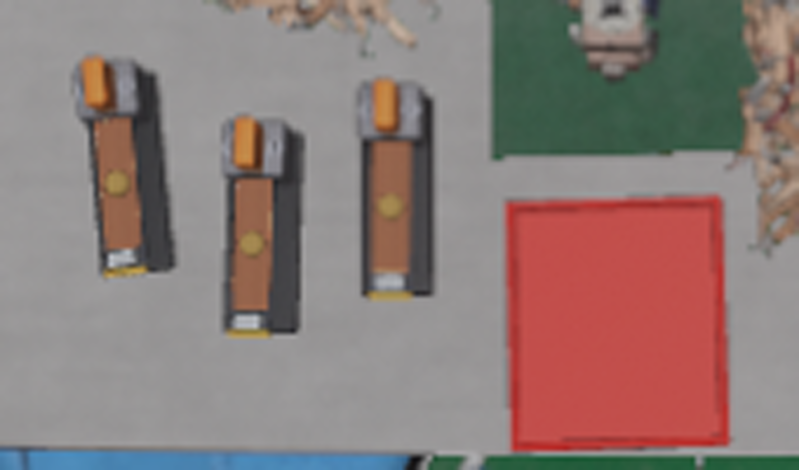

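View pics/crop2.png

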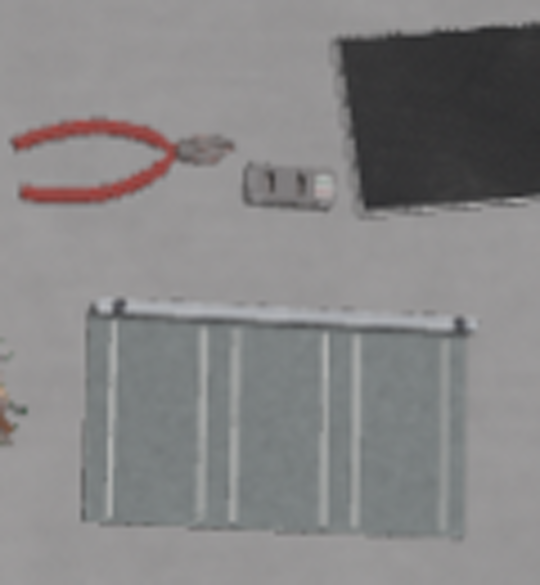

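```bash
cat >> h.py <<'E'
def goal(pos,rpy,o=None):
    """rotvec(deg, tool), shift(mm, tool) from the current measured pose"""
    o=o or get_obs(); R0=R.from_euler('xyz',o['tcp_rot'],degrees=True); R1=R.from_euler('xyz',rpy,degrees=True)
    rv=(R0.inv()*R1).as_rotvec(degrees=True); s=R0.inv().apply(np.array(pos)-o['ee_pos'])
    print('turn',np.round(rv,1),'shift',np.round(s,4)); return rv,s
E
python3 - <<'E'
from h import *
c=load('top0')
pts=np.array([[117,183],[97,83],[252,244],[248,142],[390,206],[385,105]])/4.7+[130,190]
w=px2w(c,pts,[.046,.076]*3)
for i in range(3):
    b,f=w[2*i],w[2*i+1]; d=f-b; print(np.round(b,3),np.round(f,3),np.hypot(*d[:2]),np.degrees(np.arctan2(d[1],d[0])))
# tray, board corners
t=np.array([[507,203],[720,198],[727,443],[513,447]])/4.7+[130,190]
print(np.round(px2w(c,t,[.012]*4),3))
t=np.array([[92,302],[478,323],[463,538],[85,520]])/4.5+[330,140]
print(np.round(px2w(c,t,[.03,.03,.006,.006]),3))
goal([0.31,0.21,0.25],[-90,0,90])
E
```

```text
[0.46  0.275 0.046] [0.508 0.281 0.076] 0.049134111247866166 6.933816736082975
[0.428 0.202 0.046] [0.478 0.201 0.076] 0.05009907930078301 -1.5478395873164377
[0.448 0.129 0.046] [0.498 0.13  0.076] 0.04918917676996908 0.6116603834532921
[[ 0.454  0.069  0.012]
 [ 0.458 -0.046  0.012]
 [ 0.325 -0.05   0.012]
 [ 0.323  0.065  0.012]]
[[ 0.52  -0.217  0.03 ]
 [ 0.51  -0.444  0.03 ]
 [ 0.387 -0.438  0.006]
 [ 0.398 -0.215  0.006]]
turn [ -0.  -26.7  -0.1] shift [-0.2228 -0.019  -0.1823]
```

Emit:
play_rows(moves=[[[0,-8,0],[-0.04,-0.004,-0.03],100],[[0,-16,0],[-0.08,-0.008,-0.06],100],[[0,-22,0],[-0.12,-0.01,-0.1],100],[[0,-26.7,0],[-0.16,-0.014,-0.13],100],[[0,-26.7,0],[-0.2,-0.019,-0.16],100]])

```text
time: 0.65
ee_pos: [0.2989, 0.2458, 0.2493]
tcp_rot: [-90.0, 0.0, 90.2]
wrist_force: [0.7, 0.0, 1.2]
opening: 0.0855
```

```bash
python3 - <<'E'
from h import *
goal([0.31,0.21,0.25],[-90,0,90]); shot('wrist','w1')
E
```

```text
turn [-0.   0.2 -0. ] shift [-0.0358 -0.0007 -0.011 ]
```

View pics/w1.png

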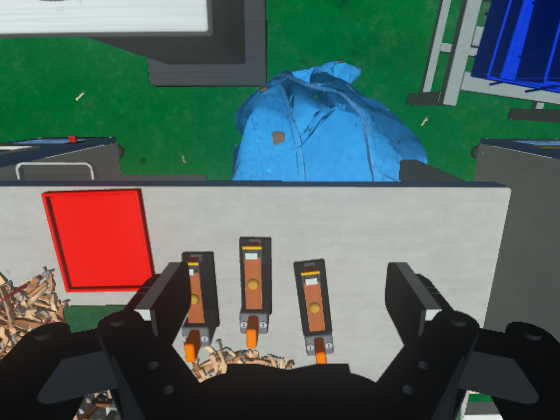

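Emit:
play_rows(moves=[[[0,0,0],[-0.03,0,0.03],100],[[0,0,0],[-0.05,0,-0.06],100],[[0,0,0],[-0.05,0,-0.075],100],[[0,0,0],[-0.05,0,-0.075],100],[[0,0,0],[-0.05,0,-0.075],100]])

```text
time: 1.2
ee_pos: [0.3747, 0.1971, 0.2489]
tcp_rot: [-89.9, 0.0, 89.8]
wrist_force: [-1.3, -0.2, -0.9]
opening: 0.0855
```

```bash
python3 - <<'E'
from h import *
c=shot('wrist','w2'); im=c['img'][:,:,::-1]
cv2.imwrite('pics/w2c.png',cv2.resize(im[100:340,130:400],None,fx=2.5,fy=2.5,interpolation=cv2.INTER_CUBIC))
E
```

```text
(no output)
```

View pics/w2.png

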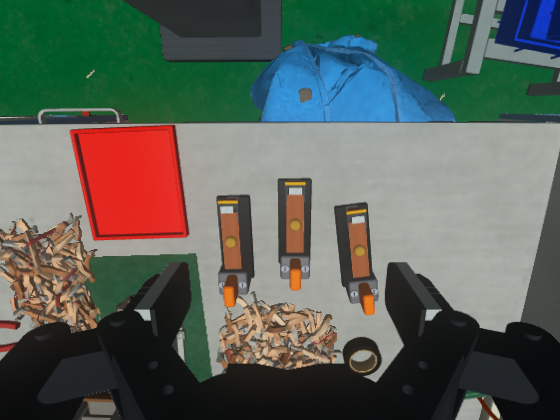

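View pics/w2c.png

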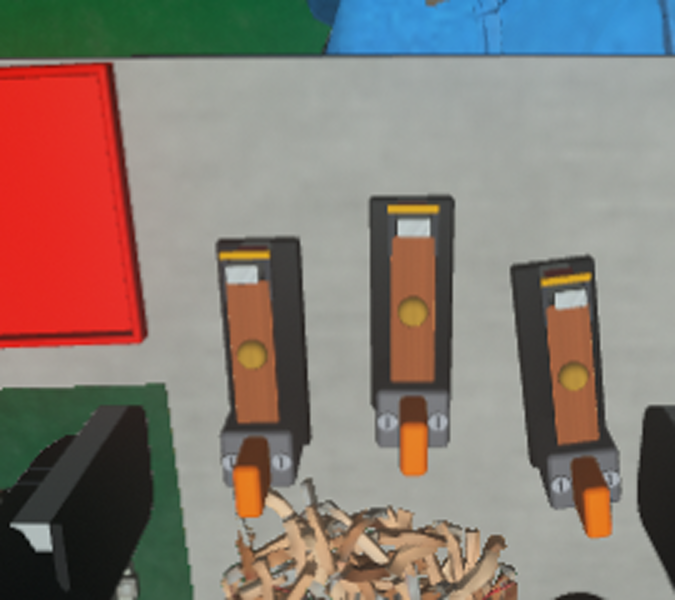

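```bash
cat >> h.py <<'E'
from scipy.optimize import least_squares
MOD={'fl':(-55,-20,8),'fr':(-55,20,8),'bt':(-10,0,42),'fin':(40,0,76),
 'f1':(27,-6,76),'f2':(27,6,76),'f3':(53,6,76),'f4':(53,-6,76),'b1':(25,-17,48),'b2':(25,17,48),'b3':(55,17,48),'b4':(55,-17,48),'bl':(55,-20,8),'br':(55,20,8),'pl':(-55,-7,50),'pr':(-55,7,50)}
def fit(c,d,x0,z0=0.):
    M=np.array([MOD[k] for k in d])/1000.; U=np.array([d[k] for k in d],float)
    def P(p): 
        cs,sn=np.cos(p[2]),np.sin(p[2]); return np.c_[p[0]+cs*M[:,0]-sn*M[:,1],p[1]+sn*M[:,0]+cs*M[:,1],M[:,2]+z0]
    r=least_squares(lambda p:(w2px(c,P(p))-U).ravel(),x0,loss='soft_l1',x_scale=[.01,.01,.1])
    print('pose',np.round(r.x[:2],4),'yaw',round(np.degrees(r.x[2]),2),'res',np.round(r.fun.reshape(-1,2),1).tolist()); return r.x
E
python3 - <<'E'
from h import *
c=load('w2')
D=[{'fl':(217,239),'fr':(300,238),'bt':(252,354),'fin':(250,491)},{'fl':(370,198),'fr':(454,196),'bt':(413,311),'fin':(414,450)},{'fl':(512,265),'fr':(592,256),'bt':(573,376),'fin':(597,511)}]
for d,y in zip(D,(.13,.2,.275)):
    d={k:np.array(v)/2.5+[130,100] for k,v in d.items()}
    p=fit(c,d,[.45,y,0]); print('button',np.round([p[0]-.01*np.cos(p[2]),p[1]-.01*np.sin(p[2])],4))
# tray corners clicks
print(np.round(px2w(c,[[175,126],[187,237],[94,239]],[.012]*3),4))
goal([.468,.129,.1],[-90,0,90])
E
```

```text
pose [0.4589 0.1335] yaw 1.21 res [[-0.3, 0.0], [0.1, -0.4], [0.6, -0.1], [-0.3, 0.5]]
button [0.4489 0.1333]
pose [0.4389 0.2053] yaw 0.01 res [[-0.4, -0.6], [0.2, 0.1], [0.0, 0.3], [0.1, 0.2]]
button [0.4289 0.2053]
pose [0.4698 0.2797] yaw 7.39 res [[-0.6, 0.2], [0.7, -0.4], [0.0, -0.3], [-0.1, 0.6]]
button [0.4599 0.2784]
[[ 0.3231  0.0721  0.012 ]
 [ 0.4556  0.0737  0.012 ]
 [ 0.4582 -0.042   0.012 ]]
turn [-0.1 -0.1 -0. ] shift [-0.0681  0.1491 -0.0945]
```

```bash
python3 - <<'E'
from h import *
goal([.429,.2045,.08],[-90,0,90])
E
```

```text
turn [-0.1 -0.1 -0. ] shift [ 0.0073  0.1691 -0.0554]
```

Emit:
play_rows(moves=[[[0,0,0],[0.007,0.03,-0.05],0],[[0,0,0],[0.007,0.06,-0.0554],0],[[0,0,0],[0.007,0.09,-0.0554],0],[[0,0,0],[0.007,0.12,-0.0554],0],[[0,0,0],[0.007,0.15,-0.0554],0]])

```text
time: 1.75
ee_pos: [0.4282, 0.2053, 0.0985]
tcp_rot: [-90.0, -0.0, 90.0]
wrist_force: [1.0, 0.8, -0.7]
opening: 0.012
```

```bash
python3 - <<'E'
from h import *
c=shot('wrist','w3'); o=get_obs(); print(o['ee_pos'],o['opening'],w2px(c,o['ee_pos']))
for n in ['top','side']:shot(n,n+'1')
T=np.array(c['world_from_camera']);Rt=R.from_euler('xyz',o['tcp_rot'],degrees=True);print(Rt.inv().apply(T[:3,3]-o['ee_pos']))
E
```

```text
[0.42631154 0.20432417 0.09361768] 0.004453554324638053 [[285.44651914 259.17261023]]
[ 0.00061551 -0.14637279  0.0725098 ]
```

View pics/w3.png

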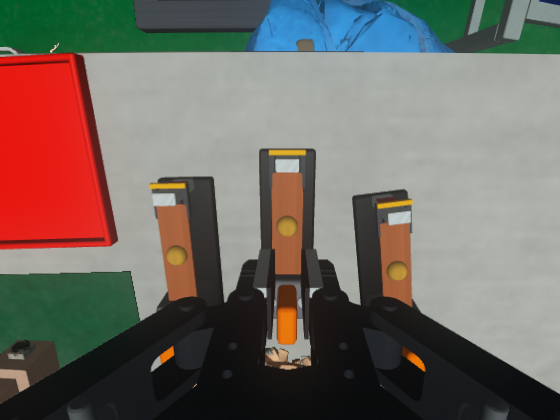

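Emit:
play_rows(moves=[[[0,0,0],[0,0,0],0],[[0,0,0],[0,0,0],0],[[0,0,0],[0,0,0],0],[[0,0,0],[0,0,0],0],[[0,0,0],[0,0,0],0]])

```text
time: 2.4
ee_pos: [0.4296, 0.2046, 0.1]
tcp_rot: [-90.0, -0.0, 89.9]
wrist_force: [-0.3, 0.0, -0.2]
opening: 0.0002
```

```bash
python3 - <<'E'
from h import *
c=shot('wrist','w4'); o=get_obs(); print(o['ee_pos'],o['tcp_rot'],o['opening'],w2px(c,o['ee_pos']),o['wrist_force'])
im=c['img'][:,:,::-1]
cv2.imwrite('pics/w4c.png',cv2.resize(im[130:330,170:400],None,fx=3.4,fy=3,interpolation=cv2.INTER_CUBIC))
d={'fl':(259,150),'fr':(315,150),'bt':(287,226)}
fit(load('w3'),d,[.439,.205,0])
E
```

```text
[0.42961759 0.20457626 0.09987278] [-9.00203334e+01 -1.01456297e-02  8.99493799e+01] -0.00013676696013508998 [[287.27860271 267.29036691]] [-0.21928685 -0.13431017  0.28833106]
pose [0.4396 0.205 ] yaw 0.07 res [[-0.8, -0.5], [0.9, -0.5], [-0.0, 1.8]]
```

View pics/w4c.png

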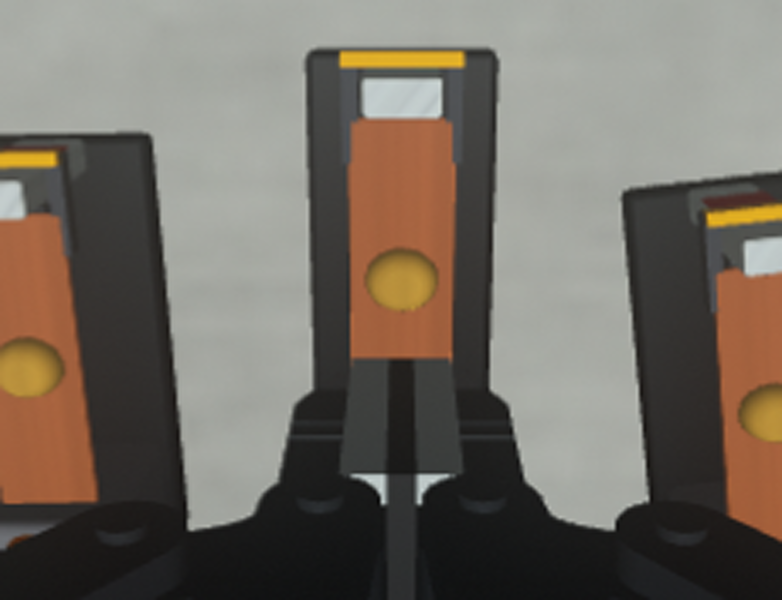

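```bash
python3 - <<'E'
from h import *
c=load('w4'); print(w2px(c,[[.4296-.011,.2046,.0999],[.4296-.011,.2046-.015,.0999],[.4296-.011,.2046+.015,.0999]]))
E
```

```text
[[287.30721409 245.78746102]
 [254.81435437 245.80328646]
 [319.79945584 245.75430649]]
```

Emit:
play_rows(moves=[[[0,0,0],[0,0.015,0.001],0],[[0,0,0],[0,0.03,0.001],0],[[0,0,0],[0,0.042,0.001],0],[[0,0,0],[0,0.048,0.001],0],[[0,0,0],[0,0.05,0.001],0]])

```text
time: 2.95
ee_pos: [0.4279, 0.2043, 0.0483]
tcp_rot: [-89.9, 0.0, 90.0]
wrist_force: [-1.2, 0.8, -0.5]
opening: -0.0001
```

Emit:
play_rows(moves=[[[0,0,0],[0,0,0],0],[[0,0,0],[0,0,0],0],[[0,0,0],[0,0,0],0],[[0,0,0],[0,0,0],0],[[0,0,0],[0,0,0],0]])

```text
time: 3.45
ee_pos: [0.4286, 0.2046, 0.0498]
tcp_rot: [-90.0, -0.0, 90.0]
wrist_force: [-0.5, -0.3, -0.5]
opening: 0.0003
```

```bash
python3 - <<'E'
from h import *
for i in range(6):
  c=camera('side');o=get_obs(); print(o['time'],np.round(o['ee_pos'],4),np.round(o['wrist_force'],2),np.round(o['torque'],3))
E
```

```text
3.5 [0.4286 0.2046 0.0498] [-0.1   0.26  0.12] [-0.002  0.015 -0.02 ]
3.55 [0.4285 0.2046 0.0497] [ 0.7  -0.38  0.04] [ 0.001 -0.047  0.024]
3.6 [0.4285 0.2046 0.0497] [-0.39  0.61  0.05] [-0.004  0.001  0.018]
3.65 [0.4285 0.2045 0.0496] [-0.38  0.1  -0.78] [-0.027  0.007  0.006]
3.7 [0.4285 0.2046 0.0496] [-0.12 -0.04 -0.77] [-0.012  0.022 -0.001]
3.75 [0.4285 0.2045 0.0496] [-0.04  0.91  0.04] [-0.048  0.079 -0.071]
```

Emit:
play_rows(moves=[[[0,0,0],[0,0.002,0],0],[[0,0,0],[0,0.004,0],0],[[0,0,0],[0,0.005,0],0],[[0,0,0],[0,0.006,0],0],[[0,0,0],[0,0.006,0],0]])

```text
time: 4.25
ee_pos: [0.4283, 0.2046, 0.0436]
tcp_rot: [-90.0, -0.0, 90.0]
wrist_force: [-1.9, 0.4, 2.8]
opening: -0.0001
```

```bash
cat >> h.py <<'E'
def rd(n=6):
    f=[];z=[]
    for i in range(n):
        camera('side');o=get_obs();f.append(o['wrist_force']);z.append(o['ee_pos'])
    print('t',o['time'],'F',np.round(np.mean(f,0),2),'P',np.round(np.mean(z,0),4))
E
python3 -c "
from h import *
rd()"
```

```text
t 4.55 F [-2.49 -0.17  2.35] P [0.4284 0.2046 0.0436]
```

Emit:
play_rows(moves=[[[0,0,0],[0,0.001,0],0],[[0,0,0],[0,0.002,0],0],[[0,0,0],[0,0.002,0],0],[[0,0,0],[0,0.002,0],0],[[0,0,0],[0,0.002,0],0]])

```text
time: 5.05
ee_pos: [0.4283, 0.2046, 0.0416]
tcp_rot: [-90.0, -0.0, 90.0]
wrist_force: [-3.4, -0.1, 6.2]
opening: -0.0002
```

```bash
python3 -c "
from h import *
rd(4)"
```

```text
t 5.25 F [-3.66 -0.17  5.22] P [0.4283 0.2046 0.0416]
```

Emit:
play_rows(moves=[[[0,0,0],[0,0.001,0],0],[[0,0,0],[0,0.002,0],0],[[0,0,0],[0,0.002,0],0],[[0,0,0],[0,0.002,0],0],[[0,0,0],[0,0.002,0],0]])

```text
time: 5.75
ee_pos: [0.4283, 0.2046, 0.0398]
tcp_rot: [-90.0, -0.0, 90.0]
wrist_force: [-4.4, -0.0, 6.8]
opening: -0.0002
```

```bash
python3 -c "
from h import *
rd(4)"
```

```text
t 5.95 F [-4.98 -0.16  6.9 ] P [0.4283 0.2046 0.0398]
```

Emit:
play_rows(moves=[[[0,0,0],[0,0.001,0],0],[[0,0,0],[0,0.002,0],0],[[0,0,0],[0,0.0023,0],0],[[0,0,0],[0,0.0023,0],0],[[0,0,0],[0,0.0023,0],0]])

```text
time: 6.45
ee_pos: [0.4283, 0.2047, 0.0378]
tcp_rot: [-90.0, -0.0, 90.0]
wrist_force: [-6.7, -0.9, 9.2]
opening: 0.0001
```

```bash
python3 -c "
from h import *
rd(4)
c=shot('wrist','w5')"
```

```text
t 6.65 F [-5.59 -0.85  9.45] P [0.4283 0.2046 0.0378]
```

View pics/w5.png

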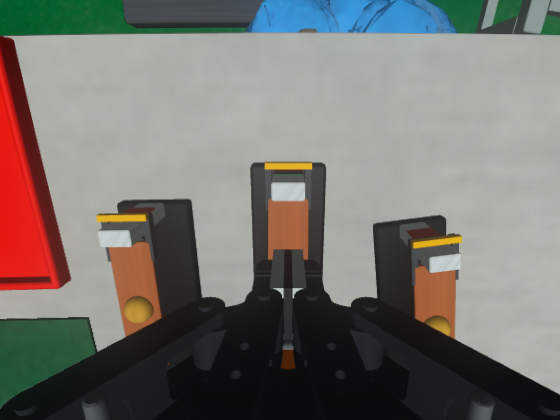

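Emit:
play_rows(moves=[[[0,0,0],[0,-0.03,0],0],[[0,0,0],[0,-0.06,0.02],0],[[-8,0,0],[0,-0.08,0.06],0],[[-16,0,0],[0,-0.08,0.1],0],[[-24,0,0],[0,-0.08,0.1],0]])

```text
time: 7.2
ee_pos: [0.33, 0.2048, 0.1185]
tcp_rot: [-109.2, 0.1, 89.9]
wrist_force: [-1.4, -0.5, 1.6]
opening: -0.0004
```

Emit:
play_rows(moves=[[[-6,0,0],[0,0,0],0],[[-6,0,0],[0,0,0],0],[[-6,0,0],[0,0,0],0],[[-6,0,0],[0,0,0],0],[[-6,0,0],[0,0,0],0]])

```text
time: 7.7
ee_pos: [0.3307, 0.2046, 0.1174]
tcp_rot: [-114.8, 0.3, 89.9]
wrist_force: [0.2, -0.3, 0.3]
opening: 0.0001
```

```bash
python3 -c "
from h import *
rd(2)
c=shot('wrist','w6');im=c['img'][:,:,::-1]
cv2.imwrite('pics/w6c.png',cv2.resize(im[110:310,100:440],None,fx=2.35,fy=2.35,interpolation=cv2.INTER_CUBIC))"
```

```text
t 7.8 F [ 0.96 -0.73  0.26] P [0.3306 0.2045 0.1172]
```

View pics/w6c.png

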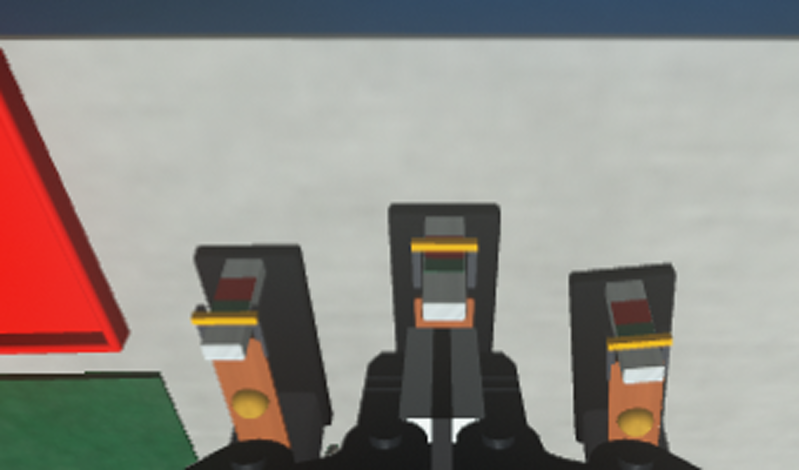

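```bash
python3 -c "
from h import *
goal([.4475,.133,.10],[-90,0,91.2])"
```

```text
turn [24.8 -1.2 -0.5] shift [-0.0712  0.0651 -0.099 ]
```

Emit:
play_rows(moves=[[[8,0,0],[-0.02,0,-0.02],0],[[16,-1,0],[-0.04,0.01,-0.04],0],[[24,-1.2,-0.5],[-0.06,0.03,-0.06],0],[[24.8,-1.2,-0.5],[-0.0712,0.05,-0.08],0],[[24.8,-1.2,-0.5],[-0.0712,0.0651,-0.099],0]])

```text
time: 8.35
ee_pos: [0.4495, 0.1311, 0.0983]
tcp_rot: [-89.9, 0.0, 91.0]
wrist_force: [-0.2, 0.5, -0.7]
opening: -0.0
```

```bash
python3 -c "
from h import *
rd(3)
c=shot('wrist','w7');im=c['img'][:,:,::-1]
cv2.imwrite('pics/w7c.png',cv2.resize(im[110:310,100:440],None,fx=2.35,fy=2.35,interpolation=cv2.INTER_CUBIC))
goal([.4475,.133,.050],[-90,0,91.2])"
```

```text
t 8.5 F [-1.44 -0.91 -0.66] P [0.4495 0.1322 0.0982]
turn [-0. -0. -0.] shift [ 0.      0.0496 -0.0004]
```

View pics/w7c.png

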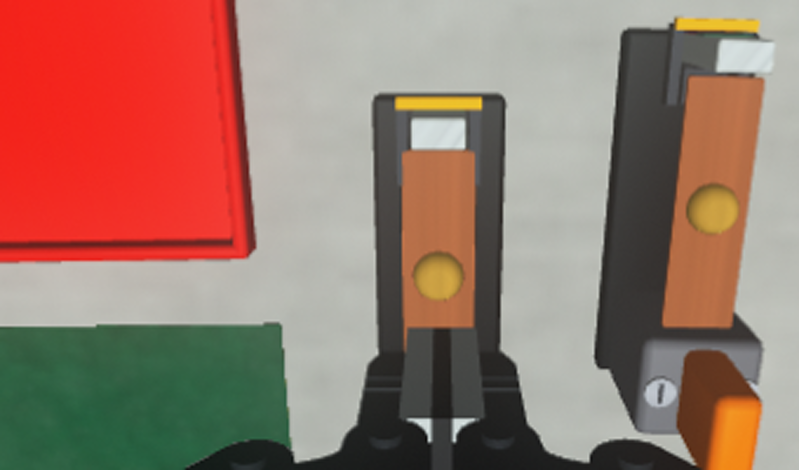

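Emit:
play_rows(moves=[[[0,0,0],[0,0.02,0],0],[[0,0,0],[0,0.04,0],0],[[0,0,0],[0,0.049,0],0],[[0,0,0],[0,0.0525,0],0],[[0,0,0],[0,0.0545,0],0]])

```text
time: 9.05
ee_pos: [0.4472, 0.1337, 0.0465]
tcp_rot: [-90.2, -0.0, 91.3]
wrist_force: [-0.4, -0.2, 0.3]
opening: -0.0001
```

Emit:
play_rows(moves=[[[0,0,0],[0,0,0],0],[[0,0,0],[0,0,0],0],[[0,0,0],[0,0,0],0],[[0,0,0],[0,0,0],0],[[0,0,0],[0,0,0],0]])

```text
time: 9.55
ee_pos: [0.4474, 0.1334, 0.046]
tcp_rot: [-90.1, -0.0, 91.3]
wrist_force: [0.2, 1.3, -0.2]
opening: 0.0
```

```bash
python3 -c "
from h import *
rd(4)"
```

```text
t 9.75 F [ 0.15 -0.3  -0.26] P [0.4473 0.1334 0.0459]
```

Not touching yet; go 2.5 mm lower.

Emit:
play_rows(moves=[[[0,0,0],[0,0.001,0],0],[[0,0,0],[0,0.002,0],0],[[0,0,0],[0,0.0025,0],0],[[0,0,0],[0,0.0025,0],0],[[0,0,0],[0,0.0025,0],0]])

```text
time: 10.25
ee_pos: [0.4472, 0.1334, 0.0437]
tcp_rot: [-90.1, -0.0, 91.3]
wrist_force: [-2.1, -0.7, 6.3]
opening: -0.0
```

```bash
python3 -c "
from h import *
rd(4)"
```

```text
t 10.45 F [-2.62 -0.48  5.19] P [0.4472 0.1334 0.0437]
```

Emit:
play_rows(moves=[[[0,0,0],[0,0.001,0],0],[[0,0,0],[0,0.0018,0],0],[[0,0,0],[0,0.0018,0],0],[[0,0,0],[0,0.0018,0],0],[[0,0,0],[0,0.0018,0],0]])

```text
time: 10.95
ee_pos: [0.4471, 0.1334, 0.0422]
tcp_rot: [-90.1, -0.0, 91.3]
wrist_force: [-5.2, -0.3, 10.1]
opening: -0.0
```

```bash
python3 -c "
from h import *
rd(4)"
```

```text
t 11.15 F [-4.86 -1.06  9.08] P [0.4471 0.1334 0.0422]
```

Emit:
play_rows(moves=[[[0,0,0],[0,-0.03,0],0],[[0,0,0],[0,-0.06,0.02],0],[[-8,0,0],[0,-0.08,0.06],0],[[-16,0,0],[0,-0.08,0.1],0],[[-24,0,0],[0,-0.08,0.11],0]])

```text
time: 11.65
ee_pos: [0.3486, 0.1316, 0.1235]
tcp_rot: [-105.7, 0.3, 91.3]
wrist_force: [-1.3, 0.2, 0.7]
opening: -0.0003
```

Emit:
play_rows(moves=[[[0,0,0],[0,0,0],0],[[0,0,0],[0,0,0],0],[[0,0,0],[0,0,0],0],[[0,0,0],[0,0,0],0],[[0,0,0],[0,0,0],0]])

```text
time: 12.15
ee_pos: [0.3493, 0.1316, 0.122]
tcp_rot: [-105.2, 0.4, 91.3]
wrist_force: [0.7, 0.7, -0.1]
opening: 0.0
```

```bash
python3 -c "
from h import *
rd(2)
c=shot('wrist','w8');im=c['img'][:,:,::-1]
cv2.imwrite('pics/w8c.png',cv2.resize(im[110:310,100:440],None,fx=2.35,fy=2.35,interpolation=cv2.INTER_CUBIC))
goal([.458,.2775,.1],[-90,0,97.4])"
```

```text
t 12.25 F [-0.46 -0.43 -0.28] P [0.3492 0.1316 0.1221]
turn [15.3 -6.  -1.2] shift [ 0.1435  0.0501 -0.1026]
```

View pics/w8c.png

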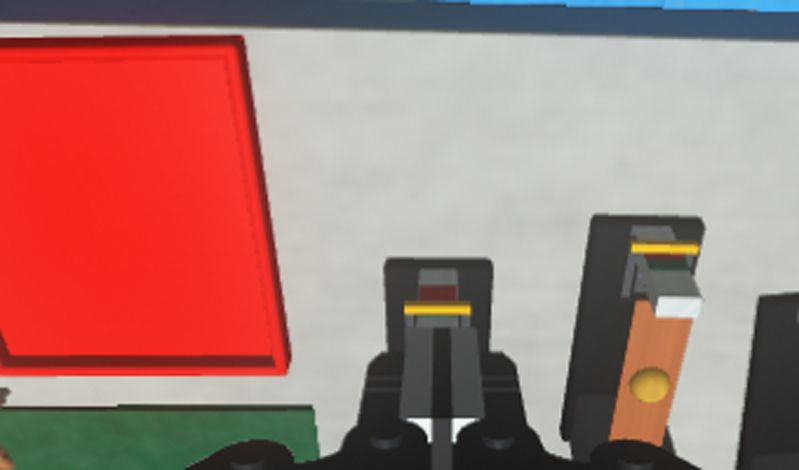

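Emit:
play_rows(moves=[[[5,0,0],[0.035,0,0],0],[[10,-2,0],[0.07,0.01,-0.02],0],[[15,-4,-1.2],[0.105,0.02,-0.05],0],[[15.3,-6,-1.2],[0.13,0.04,-0.08],0],[[15.3,-6,-1.2],[0.1435,0.0501,-0.1026],0]])

```text
time: 12.8
ee_pos: [0.4597, 0.2794, 0.0985]
tcp_rot: [-89.9, -0.0, 97.5]
wrist_force: [-1.0, -0.6, 0.5]
opening: -0.0003
```

```bash
python3 -c "
from h import *
rd(3)
c=shot('wrist','w9');im=c['img'][:,:,::-1]
cv2.imwrite('pics/w9c.png',cv2.resize(im[110:310,100:440],None,fx=2.35,fy=2.35,interpolation=cv2.INTER_CUBIC))
goal([.458,.2775,.0455],[-90,0,97.4])"
```

```text
t 12.95 F [-1.35 -0.99 -0.48] P [0.4603 0.2794 0.0973]
turn [-0.1  0.  -0. ] shift [-0.0001  0.0539 -0.0003]
```

View pics/w9c.png

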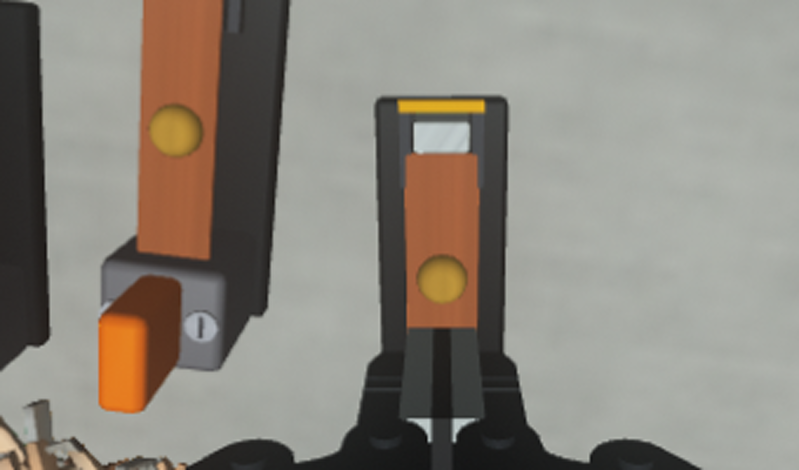

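Emit:
play_rows(moves=[[[0,0,0],[0,0.02,0],0],[[0,0,0],[0,0.04,0],0],[[0,0,0],[0,0.049,0],0],[[0,0,0],[0,0.0525,0],0],[[0,0,0],[0,0.054,0],0]])

```text
time: 13.5
ee_pos: [0.4577, 0.2776, 0.0476]
tcp_rot: [-90.1, -0.1, 97.4]
wrist_force: [-0.2, 0.4, -0.5]
opening: 0.0003
```

Emit:
play_rows(moves=[[[0,0,0],[0,0.0005,0],0],[[0,0,0],[0,0.001,0],0],[[0,0,0],[0,0.0015,0],0],[[0,0,0],[0,0.0015,0],0],[[0,0,0],[0,0.0015,0],0]])

```text
time: 14.0
ee_pos: [0.458, 0.2778, 0.0457]
tcp_rot: [-90.1, -0.1, 97.4]
wrist_force: [-0.2, 0.6, 0.7]
opening: 0.0002
```

```bash
python3 -c "
from h import *
rd(4)"
```

```text
t 14.2 F [0.47 0.13 0.91] P [0.4579 0.2778 0.0456]
```

Emit:
play_rows(moves=[[[0,0,0],[0,0.001,0],0],[[0,0,0],[0,0.002,0],0],[[0,0,0],[0,0.002,0],0],[[0,0,0],[0,0.002,0],0],[[0,0,0],[0,0.002,0],0]])

```text
time: 14.7
ee_pos: [0.4578, 0.2778, 0.0437]
tcp_rot: [-90.1, -0.1, 97.4]
wrist_force: [-1.8, -0.3, 4.5]
opening: 0.0
```

```bash
python3 -c "
from h import *
rd(4)"
```

```text
t 14.9 F [-1.9  -0.29  5.65] P [0.4578 0.2778 0.0437]
```

Sound stiffness again (~2.5 N/mm); 1.8 mm more.

Emit:
play_rows(moves=[[[0,0,0],[0,0.001,0],0],[[0,0,0],[0,0.0018,0],0],[[0,0,0],[0,0.0018,0],0],[[0,0,0],[0,0.0018,0],0],[[0,0,0],[0,0.0018,0],0]])

```text
time: 15.4
ee_pos: [0.4577, 0.2778, 0.0423]
tcp_rot: [-90.1, -0.1, 97.4]
wrist_force: [-3.6, -0.8, 8.4]
opening: -0.0003
```

```bash
python3 -c "
from h import *
rd(4)"
```

```text
t 15.6 F [-3.97 -0.53  8.79] P [0.4577 0.2778 0.0423]
```

Emit:
play_rows(moves=[[[0,0,0],[0,-0.03,0],0],[[0,0,0],[0,-0.06,0.02],0],[[-8,0,0],[0,-0.08,0.06],50],[[-16,0,0],[0,-0.08,0.1],100],[[-24,0,0],[0,-0.08,0.11],100]])

```text
time: 16.1
ee_pos: [0.3533, 0.2643, 0.1228]
tcp_rot: [-108.5, 0.1, 97.4]
wrist_force: [-1.2, -0.2, 2.4]
opening: 0.0435
```

Emit:
play_rows(moves=[[[-4,0,0],[0,0,0],100],[[-4,0,0],[0,0,0],100],[[-4,0,0],[0,0,0],100],[[-4,0,0],[0,0,0],100],[[-4,0,0],[0,0,0],100]])

```text
time: 16.6
ee_pos: [0.3542, 0.2643, 0.1218]
tcp_rot: [-112.1, 0.2, 97.4]
wrist_force: [0.2, -0.1, 0.4]
opening: 0.0858
```

```bash
python3 -c "
from h import *
rd(2)
c=shot('wrist','w10');im=c['img'][:,:,::-1]
cv2.imwrite('pics/w10c.png',cv2.resize(im[110:330,60:440],None,fx=2.1,fy=2.1,interpolation=cv2.INTER_CUBIC))
shot('top','top2')"
```

```text
t 16.7 F [-0.22  0.26 -0.08] P [0.3541 0.2642 0.1217]
```

View pics/w10c.png

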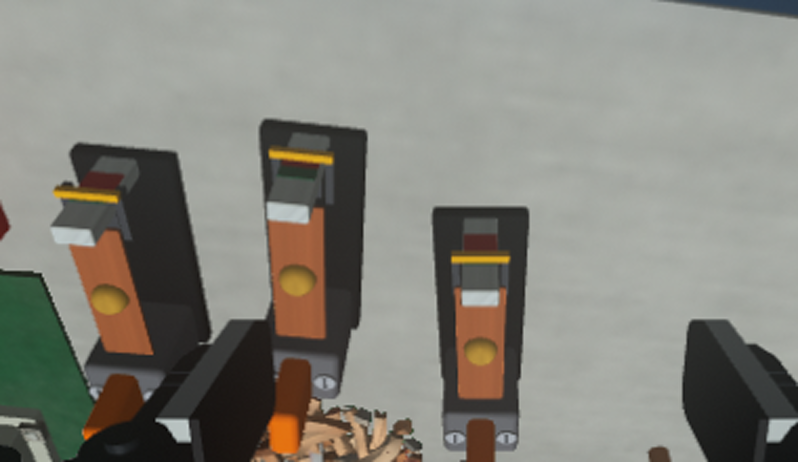

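View pics/top2.png

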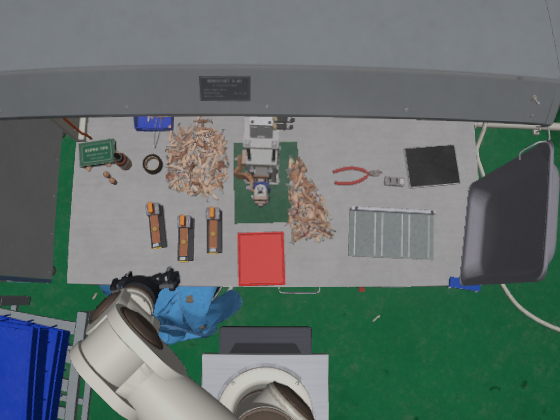

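```bash
python3 -c "
from h import *
goal([.4775,.205,.15],[-90,0,90])"
```

```text
turn [22.2  7.4  1.2] shift [-0.0748  0.0175 -0.117 ]
```

Emit:
play_rows(moves=[[[6,2,0],[-0.015,-0.02,0],60],[[12,4,0.5],[-0.03,-0.015,-0.03],40],[[20,6,1],[-0.05,0,-0.06],40],[[22.2,7.4,1.2],[-0.07,0.0125,-0.09],40],[[22.2,7.4,1.2],[-0.0748,0.0175,-0.117],40]])

```text
time: 17.3
ee_pos: [0.4801, 0.203, 0.1482]
tcp_rot: [-89.7, 0.0, 89.8]
wrist_force: [-0.0, -0.5, 0.8]
opening: 0.0344
```

Emit:
play_rows(moves=[[[0,0,0],[0,0,0],40],[[0,0,0],[0,0,0],40],[[0,0,0],[0,0,0],40],[[0,0,0],[0,0,0],40],[[0,0,0],[0,0,0],40]])

```text
time: 17.8
ee_pos: [0.4765, 0.2056, 0.1508]
tcp_rot: [-90.1, -0.1, 90.1]
wrist_force: [-0.9, -0.1, 0.3]
opening: 0.034
```

```bash
python3 -c "
from h import *
rd(2)
c=shot('wrist','w11')
goal([.4775,.205,.054],[-90,0,90])"
```

```text
t 17.9 F [-0.31  0.04  0.14] P [0.4767 0.2056 0.1508]
turn [0.1 0.1 0.1] shift [-0.0006  0.0967 -0.0005]
```

View pics/w11.png

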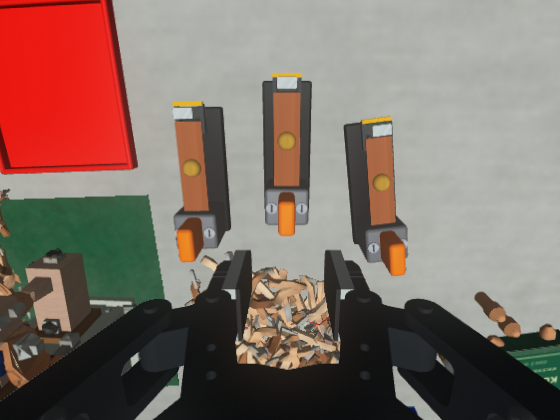

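Emit:
play_rows(moves=[[[0,0,0],[0,0.03,0],40],[[0,0,0],[0,0.06,0],40],[[0,0,0],[0,0.08,0],40],[[0,0,0],[0,0.092,0],40],[[0,0,0],[0,0.096,0],40]])

```text
time: 18.45
ee_pos: [0.4767, 0.2052, 0.0534]
tcp_rot: [-89.9, -0.0, 90.0]
wrist_force: [-0.5, -0.2, 0.8]
opening: 0.0341
```

Emit:
play_rows(moves=[[[0,0,0],[0,0,0],40],[[0,0,0],[0,0,0],40],[[0,0,0],[0,0,0],0],[[0,0,0],[0,0,0],0],[[0,0,0],[0,0,0],0]], grip_force=50)

```text
time: 18.95
ee_pos: [0.4778, 0.2054, 0.0553]
tcp_rot: [-90.1, -0.1, 90.0]
wrist_force: [-0.8, -0.8, 5.7]
opening: 0.0111
```

Emit:
play_rows(moves=[[[0,0,0],[0,0,0],0],[[0,0,0],[0,0,0],0],[[0,0,0],[0,0,0],0],[[0,0,0],[0,0,0],0],[[0,0,0],[0,0,0],0]])

```text
time: 19.45
ee_pos: [0.4778, 0.2055, 0.0553]
tcp_rot: [-90.1, -0.1, 90.0]
wrist_force: [-0.3, -0.6, 5.3]
opening: 0.0112
```

```bash
python3 -c "
from h import *
rd(3)
c=shot('wrist','w12')"
```

```text
t 19.6 F [-0.6  -1.01  5.63] P [0.4778 0.2055 0.0553]
```

View pics/w12.png

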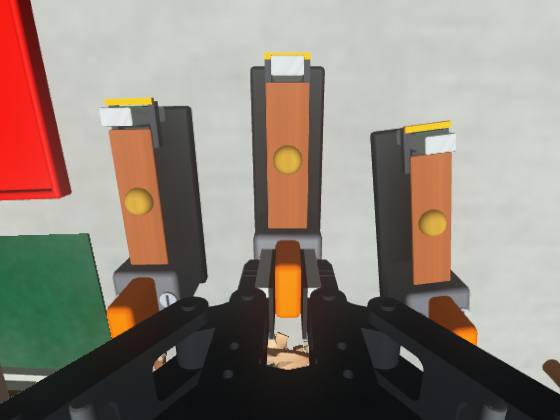

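```bash
python3 -c "
from h import *
c=load('w12')
fit(c,{'fl':(251,68),'fr':(324,67),'bt':(288,160)},[.439,.205,0])
fit(c,{'bt':(288,160),'b1':(254,235),'b2':(322,235)},[.439,.205,0])
c=load('w11')
fit(c,{'fl':(264,82),'fr':(311,81),'bt':(287,142),'fin':(286.5,214)},[.439,.205,0])
"
```

```text
pose [0.4402 0.2059] yaw 0.55 res [[-1.7, -0.7], [1.1, -0.4], [0.1, 2.4]]
pose [0.4392 0.2057] yaw 0.03 res [[0.0, 0.2], [-1.4, -0.1], [1.4, -0.1]]
pose [0.44   0.2052] yaw -0.15 res [[-1.7, -1.4], [1.1, -0.1], [-0.0, -0.1], [0.1, 6.8]]
```

Emit:
play_rows(moves=[[[0,0,0],[0,-0.02,0],0],[[0,0,0],[0,-0.05,0],0],[[0,0,0],[0,-0.09,0],0],[[0,0,0],[-0.01,-0.12,0],0],[[0,0,0],[-0.03,-0.12,0],0]])

```text
time: 20.15
ee_pos: [0.4786, 0.1762, 0.1785]
tcp_rot: [-90.3, -0.2, 90.1]
wrist_force: [-0.3, -0.1, -3.3]
opening: 0.0108
```

```bash
python3 -c "
from h import *
goal([.429,.0157,.175],[-90,0,91.5])"
```

```text
turn [ 0.3 -1.4  0.2] shift [-0.1604  0.0027  0.05  ]
```

Emit:
play_rows(moves=[[[0,0,0],[-0.03,0,0.01],0],[[0,-1.4,0],[-0.07,0,0.03],0],[[0,-1.4,0],[-0.11,0,0.05],0],[[0,-1.4,0],[-0.145,0,0.05],0],[[0,-1.4,0],[-0.16,0,0.05],0]])

```text
time: 20.65
ee_pos: [0.4265, 0.013, 0.1742]
tcp_rot: [-90.0, -0.0, 91.3]
wrist_force: [0.1, 0.2, -2.6]
opening: 0.0107
```

Emit:
play_rows(moves=[[[0,0,0],[0,0,0],0],[[0,0,0],[0,0,0],0],[[0,0,0],[0,0,0],0],[[0,0,0],[0,0,0],0],[[0,0,0],[0,0,0],0]])

```text
time: 21.15
ee_pos: [0.4273, 0.0159, 0.1741]
tcp_rot: [-90.0, -0.0, 91.5]
wrist_force: [0.2, -0.4, -3.2]
opening: 0.0106
```

```bash
python3 -c "
from h import *
rd(2)
c=shot('wrist','w13')
goal([.429,.0157,.07],[-90,0,91.5])"
```

```text
t 21.25 F [-0.29 -0.47 -2.34] P [0.4274 0.0157 0.1741]
turn [ 0. -0.  0.] shift [ 0.      0.1041 -0.0016]
```

View pics/w13.png

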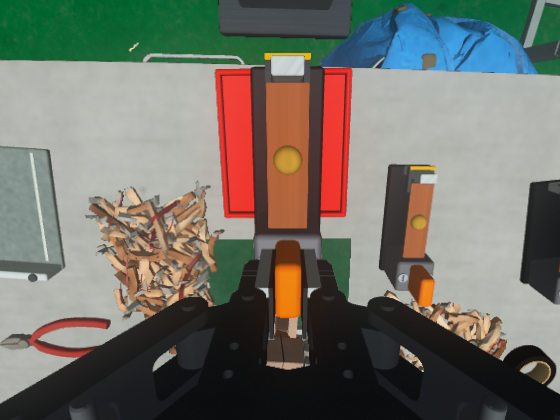

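```bash
python3 -c "
from h import *
c=load('w13'); p=px2w(c,[[215,69],[352,70],[346,217],[223,217]],[.012]*4); print(np.round(p,4),p.mean(0), p[1]-p[0],p[2]-p[1])"
```

```text
[[ 0.3263 -0.0485  0.012 ]
 [ 0.3241  0.068   0.012 ]
 [ 0.4562  0.0729  0.012 ]
 [ 0.4593 -0.0455  0.012 ]] [0.39147465 0.01173141 0.012     ] [-0.00224094  0.11658897  0.        ] [0.13208553 0.00484669 0.        ]
```

Emit:
play_rows(moves=[[[0,0,0],[-0.003,0.03,-0.0026],0],[[0,0,0],[-0.003,0.065,-0.0026],0],[[0,0,0],[-0.003,0.09,-0.0026],0],[[0,0,0],[-0.003,0.104,-0.0026],0],[[0,0,0],[-0.003,0.11,-0.0026],0]])

```text
time: 21.8
ee_pos: [0.4295, 0.0124, 0.0632]
tcp_rot: [-89.9, -0.0, 91.4]
wrist_force: [0.0, 0.8, -2.7]
opening: 0.011
```

Emit:
play_rows(moves=[[[0,0,0],[0,0.001,0],0],[[0,0,0],[0,0.002,0],0],[[0,0,0],[0,0.003,0],0],[[0,0,0],[0,0.004,0],0],[[0,0,0],[0,0.004,0],0]])

```text
time: 22.3
ee_pos: [0.4302, 0.0124, 0.0605]
tcp_rot: [-90.1, -0.0, 91.4]
wrist_force: [-0.1, 1.5, -3.1]
opening: 0.0109
```

```bash
python3 -c "
from h import *
rd(3)
c=shot('wrist','w14')"
```

```text
t 22.45 F [ 0.09  0.18 -2.66] P [0.4302 0.0124 0.0604]
```

View pics/w14.png

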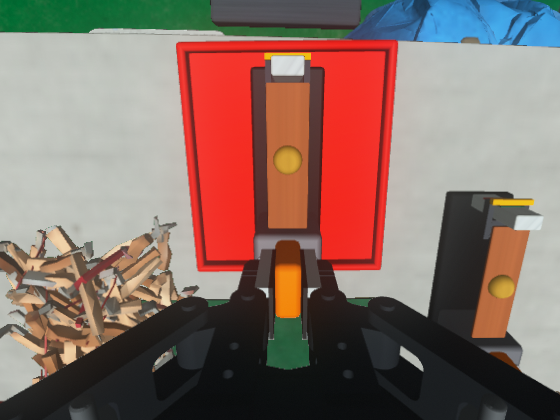

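Emit:
play_rows(moves=[[[0,0,0],[0,0.0006,0],0],[[0,0,0],[0,0.0012,0],0],[[0,0,0],[0,0.0012,0],0],[[0,0,0],[0,0.0012,0],0],[[0,0,0],[0,0.0012,0],0]])

```text
time: 23.0
ee_pos: [0.4302, 0.0123, 0.0593]
tcp_rot: [-90.0, -0.0, 91.4]
wrist_force: [-1.7, -0.1, 3.5]
opening: 0.0113
```

```bash
python3 -c "
from h import *
rd(3)"
```

```text
t 23.15 F [-1.61 -1.31  3.59] P [0.4302 0.0123 0.0593]
```

Seated. Open and lift.

Emit:
play_rows(moves=[[[0,0,0],[0,0,0],40],[[0,0,0],[0,0,0],40],[[0,0,0],[0,0,0],40],[[0,0,0],[0,-0.01,0],40],[[0,0,0],[0,-0.04,0],40]])

```text
time: 23.65
ee_pos: [0.4286, 0.0123, 0.0977]
tcp_rot: [-89.8, -0.0, 91.4]
wrist_force: [0.5, -0.2, 0.3]
opening: 0.0341
```

Emit:
play_rows(moves=[[[0,0,0],[0,-0.04,0],60],[[0,0,0],[0,-0.08,0],100],[[0,0,0],[-0.05,-0.12,0],100],[[0,0,0],[-0.1,-0.14,0.02],100],[[0,0,0],[-0.15,-0.14,0.03],100]])

```text
time: 24.15
ee_pos: [0.4079, -0.1201, 0.2399]
tcp_rot: [-90.3, 0.0, 91.6]
wrist_force: [2.8, -0.5, 0.4]
opening: 0.0854
```

```bash
python3 -c "
from h import *
goal([.42,-.33,.25],[-90,0,90])"
```

```text
turn [ 0.3  1.6 -0. ] shift [-0.2101 -0.01   -0.0064]
```

Emit:
play_rows(moves=[[[0,1.6,0],[-0.05,-0.01,-0.01],100],[[0,1.6,0],[-0.1,-0.01,-0.02],100],[[0,1.6,0],[-0.15,-0.01,-0.035],100],[[0,1.6,0],[-0.19,-0.01,-0.04],100],[[0,1.6,0],[-0.21,-0.01,-0.04],100]])

```text
time: 24.65
ee_pos: [0.4531, -0.3314, 0.2458]
tcp_rot: [-90.0, -0.1, 89.7]
wrist_force: [1.0, 0.1, 0.3]
opening: 0.0856
```

Emit:
play_rows(moves=[[[0,0,0],[0,0,0],100],[[0,0,0],[0,0,0],100],[[0,0,0],[0,0,0],100],[[0,0,0],[0,0,0],100],[[0,0,0],[0,0,0],100]])

```text
time: 25.15
ee_pos: [0.4531, -0.3272, 0.2469]
tcp_rot: [-90.1, -0.0, 89.9]
wrist_force: [-0.0, 0.7, -0.3]
opening: 0.0855
```

```bash
python3 -c "
from h import *
rd(2)
c=shot('wrist','w15')
im=c['img'][:,:,::-1]
cv2.imwrite('pics/w15c.png',cv2.resize(im[110:310,130:450],None,fx=2.5,fy=2.5,interpolation=cv2.INTER_CUBIC))"
```

```text
t 25.25 F [-0.26 -0.02  0.32] P [ 0.4531 -0.3274  0.2468]
```

View pics/w15.png

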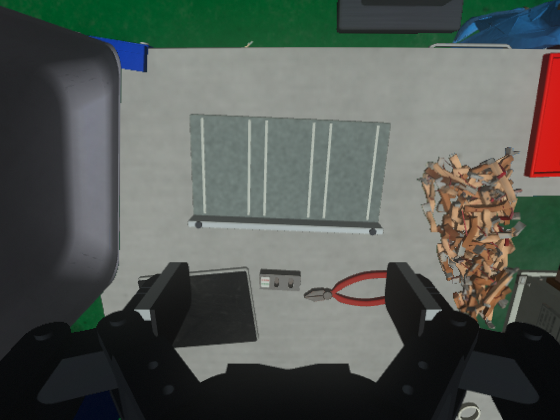

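View pics/w15c.png

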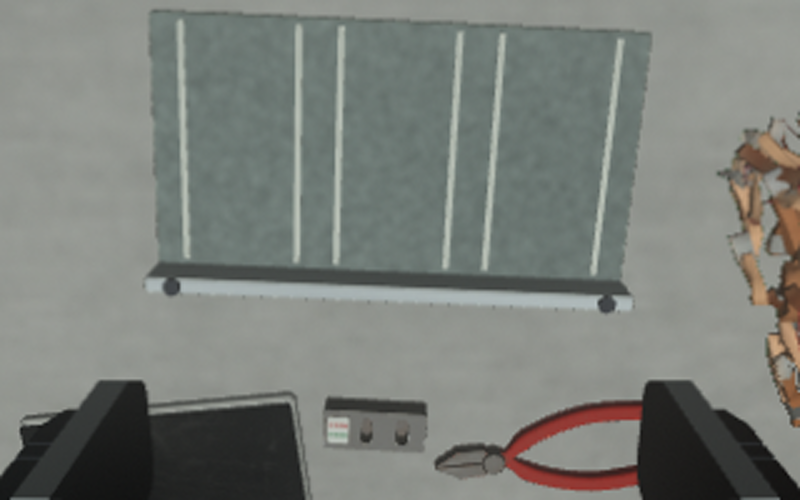

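```bash
cat > bd.py <<'E'
from h import *
c=load('w15')
L={-98.5:[(180,20),(187,258)],-45.5:[(298,25),(296,262)],-26.5:[(341,27),(336,264)],26.5:[(460,32),(446,268)],45.5:[(502,35),(485,270)],98.5:[(620,40),(595,274)]}
sc=lambda p:np.array(p)/2.5+[130,110]
Y=[];W=[]
for y,ps in L.items():
    for p in ps: Y.append(y/1000); W.append(px2w(c,[sc(p)],[.006])[0])
W=np.array(W);Y=np.array(Y)
X=[(-62.5,-113,6),(-62.5,113,6),(55,-113,6),(55,113,6),(55,-113,30),(55,113,30)]
XW=np.vstack([px2w(c,[sc(p)],[z]) for p,z in [((150,10),.006),((651,33),.006),((160,263),.006),((620,280),.006),((147,279),.03),((634,296),.03)]])
print(np.round(XW,4))
def f(p):
    cs,sn=np.cos(p[2]),np.sin(p[2])
    r=-sn*(W[:,0]-p[0])+cs*(W[:,1]-p[1])-Y
    rx=cs*(XW[:,0]-p[0])+sn*(XW[:,1]-p[1])-np.array(X)[:,0]/1000
    return np.r_[r,rx]*1000
r=least_squares(f,[.46,-.33,0],loss='soft_l1'); print(np.round(r.x[:2],4),np.degrees(r.x[2]),np.round(f(r.x),1))
p=r.x
for y in (.072,0,-.072): print(np.round([p[0]-np.sin(p[2])*y,p[1]+np.cos(p[2])*y],4))
# fence direction yaw
d=XW[3]-XW[2];print(np.degrees(np.arctan2(-d[0],d[1])));d=XW[5]-XW[4];print(np.degrees(np.arctan2(-d[0],d[1])));d=XW[1]-XW[0];print(np.degrees(np.arctan2(-d[0],d[1])))
E
python3 bd.py
```

```text
[[ 0.3895 -0.4354  0.006 ]
 [ 0.3999 -0.2121  0.006 ]
 [ 0.5079 -0.4407  0.006 ]
 [ 0.5171 -0.2172  0.006 ]
 [ 0.5076 -0.4402  0.03  ]
 [ 0.5163 -0.217   0.03  ]]
[ 0.4572 -0.3266] -2.384585871001152 [ 0.2 -0.1 -0.3 -0.4 -0.1 -0.1  0.   0.2 -0.1  0.2 -0.   0.8 -0.6  0.4
  0.4  0.3  0.  -0.5]
[ 0.4602 -0.2547]
[ 0.4572 -0.3266]
[ 0.4543 -0.3986]
-2.353169760248963
-2.242450408822952
-2.652094964712708
```

```bash
python3 -c "
from h import *
goal([.4973,.134,.15],[-90,0,91.2])"
```

```text
turn [ 0.  -1.3  0. ] shift [ 0.4617  0.0969 -0.0431]
```

Emit:
play_rows(moves=[[[0,0,0],[0.05,0,0.02],100],[[0,0,0],[0.1,0,0.03],70],[[0,0,0],[0.15,0,0.03],40],[[0,0,0],[0.2,0,0.03],40],[[0,0,0],[0.25,0,0.03],40]])

```text
time: 25.8
ee_pos: [0.4231, -0.0809, 0.2468]
tcp_rot: [-90.1, -0.0, 89.8]
wrist_force: [1.0, -0.3, -0.3]
opening: 0.0343
```

Emit:
play_rows(moves=[[[0,0,0],[0.05,0,0],40],[[0,0,0],[0.1,0,0],40],[[0,-1.3,0],[0.15,0.02,-0.03],40],[[0,-1.3,0],[0.19,0.05,-0.05],40],[[0,-1.3,0],[0.212,0.08,-0.065],40]])

```text
time: 26.3
ee_pos: [0.4885, 0.129, 0.1706]
tcp_rot: [-90.2, -0.1, 91.2]
wrist_force: [0.8, -0.1, -0.4]
opening: 0.0344
```

Emit:
play_rows(moves=[[[0,0,0],[0,0,0],40],[[0,0,0],[0,0,0],40],[[0,0,0],[0,0,0],40],[[0,0,0],[0,0,0],40],[[0,0,0],[0,0,0],40]])

```text
time: 26.8
ee_pos: [0.4878, 0.1256, 0.1713]
tcp_rot: [-90.1, -0.1, 91.1]
wrist_force: [-0.3, -0.4, 0.5]
opening: 0.0343
```

```bash
python3 -c "
from h import *
rd(2)
goal([.4973,.134,.15],[-90,0,91.2])
shot('wrist','w16')"
```

```text
t 26.9 F [-0.3  -0.2  -0.27] P [0.4877 0.1258 0.1709]
turn [ 0.1 -0.1  0.1] shift [ 0.008   0.0209 -0.0097]
```

View pics/w16.png

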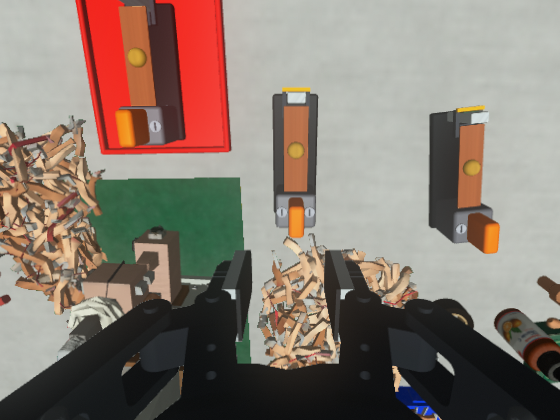

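```bash
python3 -c "
from h import *
c=load('w16')
im=c['img'][:,:,::-1]
cv2.imwrite('pics/w16c.png',cv2.resize(im[80:260,260:510],None,fx=3.2,fy=3.2,interpolation=cv2.INTER_CUBIC))"
```

```text
(no output)
```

View pics/w16c.png

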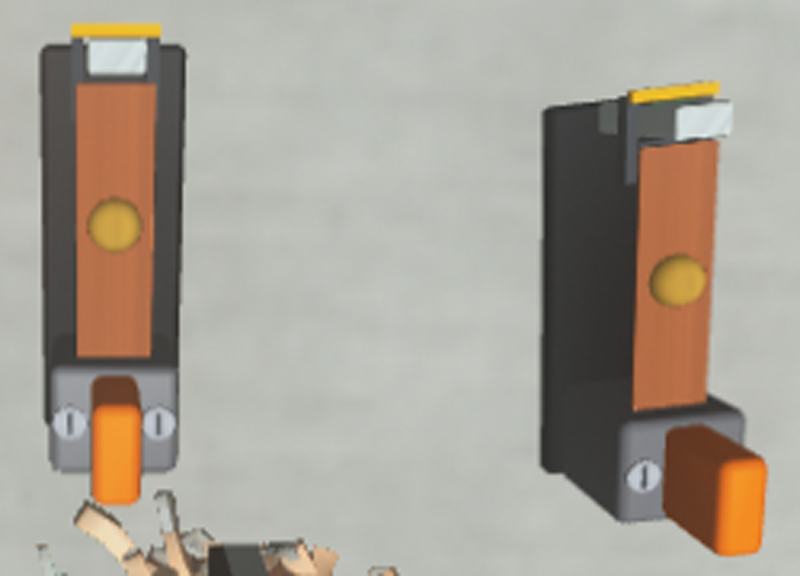

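```bash
python3 -c "
from h import *
c=load('w16')
s=lambda d:{k:np.array(v)/3.2+[260,80] for k,v in d.items()}
fit(c,s({'fl':(41,46),'fr':(185,47),'bt':(115,225),'fin':(116,453),'b4':(52,470),'b3':(176,469)}),[.459,.133,0])
fit(c,s({'fl':(544,108),'bt':(678,280),'fin':(742,507),'b4':(624,520)}),[.47,.28,.1])
"
```

```text
pose [0.4595 0.1322] yaw 1.05 res [[-0.6, -1.7], [0.5, -2.0], [-0.0, -0.4], [0.2, 1.0], [-0.9, 1.1], [0.5, 1.4]]
pose [0.4703 0.2791] yaw 8.94 res [[-0.1, -0.5], [-0.1, -0.5], [1.5, 0.1], [-1.0, 2.0]]
```

Emit:
play_rows(moves=[[[0,0,0],[0.007,0.03,-0.0104],40],[[0,0,0],[0.007,0.065,-0.0104],40],[[0,0,0],[0.007,0.09,-0.0104],40],[[0,0,0],[0.007,0.108,-0.0104],40],[[0,0,0],[0.007,0.1155,-0.0104],40]])

```text
time: 27.45
ee_pos: [0.4969, 0.1332, 0.0527]
tcp_rot: [-89.9, -0.0, 91.1]
wrist_force: [-0.0, 0.2, -0.0]
opening: 0.0339
```

Emit:
play_rows(moves=[[[0,0,0],[0,0,0],40],[[0,0,0],[0,0,0],40],[[0,0,0],[0,0,0],0],[[0,0,0],[0,0,0],0],[[0,0,0],[0,0,0],0]], grip_force=50)

```text
time: 27.95
ee_pos: [0.4985, 0.1337, 0.0557]
tcp_rot: [-90.1, -0.1, 91.1]
wrist_force: [-0.1, -0.5, 5.9]
opening: 0.011
```

Emit:
play_rows(moves=[[[0,0,0],[0,0,0],0],[[0,0,0],[0,0,0],0],[[0,0,0],[0,0,0],0],[[0,0,0],[0,0,0],0],[[0,0,0],[0,0,0],0]])

```text
time: 28.45
ee_pos: [0.4985, 0.1337, 0.0556]
tcp_rot: [-90.1, -0.1, 91.1]
wrist_force: [0.2, -1.0, 5.9]
opening: 0.0111
```

```bash
python3 -c "
from h import *
rd(3)
c=shot('wrist','w17')"
```

```text
t 28.6 F [ 0.06 -0.86  6.16] P [0.4985 0.1337 0.0556]
```

View pics/w17.png

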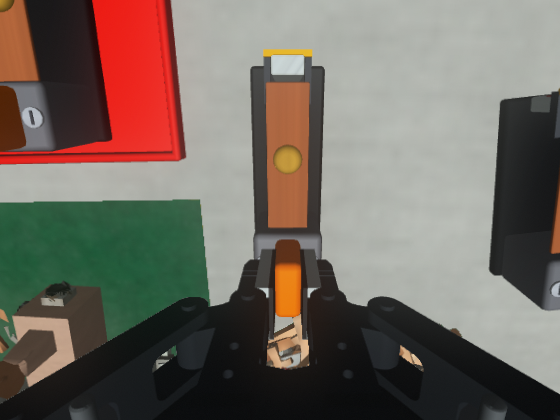

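Emit:
play_rows(moves=[[[0,0,0],[0,-0.02,0],0],[[0,0,0],[0,-0.05,0.01],0],[[0,0,0],[0,-0.09,0.02],0],[[0,0,0],[-0.01,-0.13,0.04],0],[[0,0,0],[-0.03,-0.16,0.04],0]])

```text
time: 29.15
ee_pos: [0.4569, 0.1032, 0.217]
tcp_rot: [-90.1, -0.1, 91.3]
wrist_force: [1.5, 0.1, -2.1]
opening: 0.011
```

Emit:
play_rows(moves=[[[0,0,0],[-0.04,0,0],0],[[0,0,0],[-0.085,0,0],0],[[0,0,0],[-0.13,0,0],0],[[0,1,0],[-0.175,0,0],0],[[0,2,0],[-0.22,0,0],0]])

```text
time: 29.65
ee_pos: [0.4623, -0.1189, 0.2142]
tcp_rot: [-90.0, -0.1, 89.1]
wrist_force: [1.3, 0.5, -2.6]
opening: 0.0108
```

```bash
python3 -c "
from h import *
goal([.487,-.2561,.10],[-90,0,87.6])"
```

```text
turn [0.  1.5 0.1] shift [-0.1369  0.1141 -0.0268]
```

Emit:
play_rows(moves=[[[0,0.5,0],[-0.04,0,-0.01],0],[[0,1,0],[-0.08,0.01,-0.02],0],[[0,1.5,0],[-0.12,0.04,-0.0268],0],[[0,1.5,0],[-0.137,0.075,-0.0268],0],[[0,1.5,0],[-0.137,0.1,-0.0268],0]])

```text
time: 30.15
ee_pos: [0.4865, -0.2565, 0.1111]
tcp_rot: [-89.9, -0.1, 87.5]
wrist_force: [-0.1, 0.6, -2.8]
opening: 0.0106
```

Emit:
play_rows(moves=[[[0,0,0],[0,0,0],0],[[0,0,0],[0,0,0],0],[[0,0,0],[0,0,0],0],[[0,0,0],[0,0,0],0],[[0,0,0],[0,0,0],0]])

```text
time: 30.65
ee_pos: [0.4881, -0.2545, 0.1155]
tcp_rot: [-90.1, -0.0, 87.7]
wrist_force: [0.0, -0.3, -1.6]
opening: 0.0106
```

```bash
python3 -c "
from h import *
rd(3)
c=shot('wrist','w18');im=c['img'][:,:,::-1]
cv2.imwrite('pics/w18c.png',cv2.resize(im[20:270,140:430],None,fx=2.4,fy=2.4,interpolation=cv2.INTER_CUBIC))
goal([.487,-.2561,.0635],[-90,0,87.6])"
```

```text
t 30.8 F [-0.45 -0.3  -2.74] P [ 0.4879 -0.2545  0.115 ]
turn [0. 0. 0.] shift [-0.0017  0.051   0.0006]
```

View pics/w18c.png

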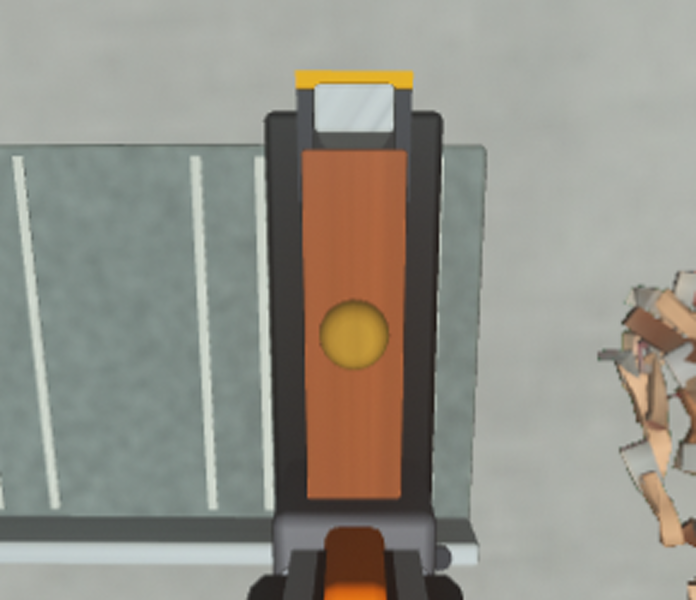

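Emit:
play_rows(moves=[[[0,0,0],[-0.0017,0.015,0.0006],0],[[0,0,0],[-0.0017,0.03,0.0006],0],[[0,0,0],[-0.0017,0.04,0.0006],0],[[0,0,0],[-0.0017,0.047,0.0006],0],[[0,0,0],[-0.0017,0.0485,0.0006],0]])

```text
time: 31.35
ee_pos: [0.4862, -0.2559, 0.0642]
tcp_rot: [-89.9, -0.1, 87.6]
wrist_force: [0.6, -0.0, -2.8]
opening: 0.011
```

Emit:
play_rows(moves=[[[0,0,0],[0,0,0],0],[[0,0,0],[0,0,0],0],[[0,0,0],[0,0,0],0],[[0,0,0],[0,0,0],0],[[0,0,0],[0,0,0],0]])

```text
time: 31.85
ee_pos: [0.487, -0.2563, 0.066]
tcp_rot: [-90.0, -0.0, 87.6]
wrist_force: [-0.3, 0.5, -2.9]
opening: 0.011
```

```bash
python3 -c "
from h import *
rd(3)
c=shot('wrist','w19');im=c['img'][:,:,::-1]
cv2.imwrite('pics/w19c.png',cv2.resize(im[20:270,140:430],None,fx=2.4,fy=2.4,interpolation=cv2.INTER_CUBIC))"
```

```text
t 32.0 F [-0.27 -0.15 -2.42] P [ 0.4869 -0.2562  0.0658]
```

View pics/w19c.png

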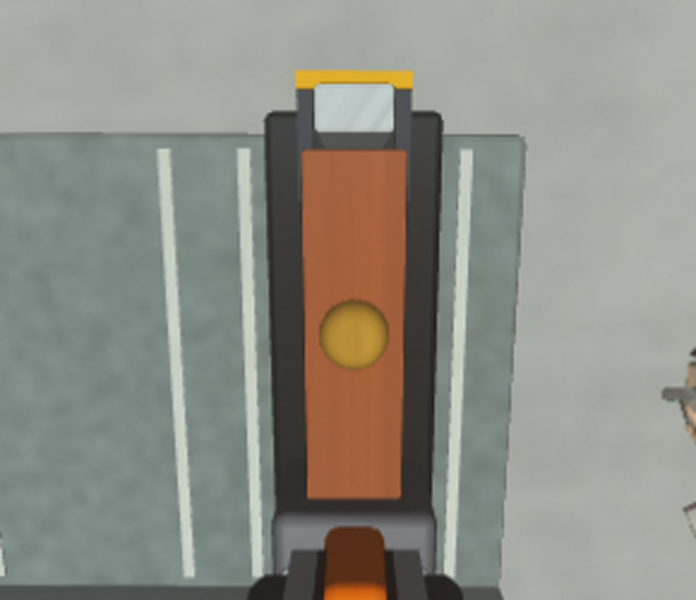

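Emit:
play_rows(moves=[[[0,0,0],[0,0.001,0],0],[[0,0,0],[0,0.002,0],0],[[0,0,0],[0,0.003,0],0],[[0,0,0],[0,0.004,0],0],[[0,0,0],[0,0.0044,0],0]])

```text
time: 32.55
ee_pos: [0.4869, -0.2563, 0.0617]
tcp_rot: [-90.0, -0.0, 87.6]
wrist_force: [-1.7, -0.3, 3.8]
opening: 0.0109
```

```bash
python3 -c "
from h import *
rd(3)"
```

```text
t 32.7 F [-1.61 -0.24  1.85] P [ 0.4869 -0.2563  0.0617]
```

Emit:
play_rows(moves=[[[0,0,0],[0,0,-0.003],0],[[0,0,0],[0,0,-0.006],0],[[0,0,0],[0,0,-0.008],0],[[0,0,0],[0,0,-0.01],0],[[0,0,0],[0,0,-0.01],0]])

```text
time: 33.2
ee_pos: [0.4973, -0.2569, 0.0617]
tcp_rot: [-90.1, -0.0, 87.6]
wrist_force: [-2.6, -1.1, 5.5]
opening: 0.0109
```

```bash
python3 -c "
from h import *
rd(3)"
```

```text
t 33.35 F [-2.99 -0.86  4.72] P [ 0.4973 -0.2569  0.0617]
```

Emit:
play_rows(moves=[[[0,0,0],[0,0,-0.0005],0],[[0,0,0],[0,0,-0.001],0],[[0,0,0],[0,0,-0.0015],0],[[0,0,0],[0,0,-0.002],0],[[0,0,0],[0,0,-0.002],0]])

```text
time: 33.85
ee_pos: [0.4985, -0.2569, 0.0617]
tcp_rot: [-90.0, -0.0, 87.6]
wrist_force: [-5.7, -0.2, 7.5]
opening: 0.0111
```

```bash
python3 -c "
from h import *
rd(3)"
```

```text
t 34.0 F [-6.26 -0.69  7.57] P [ 0.4985 -0.2569  0.0617]
```

Emit:
play_rows(moves=[[[0,0,0],[0,0,-0.0005],0],[[0,0,0],[0,0,-0.001],0],[[0,0,0],[0,0,-0.001],0],[[0,0,0],[0,0,-0.001],0],[[0,0,0],[0,0,-0.001],0]])

```text
time: 34.5
ee_pos: [0.4987, -0.2568, 0.0618]
tcp_rot: [-89.9, -0.0, 87.6]
wrist_force: [-10.4, 0.0, 10.6]
opening: 0.0107
```

```bash
python3 -c "
from h import *
rd(3)
c=shot('wrist','w20');im=c['img'][:,:,::-1]
cv2.imwrite('pics/w20c.png',cv2.resize(im[20:270,140:430],None,fx=2.4,fy=2.4,interpolation=cv2.INTER_CUBIC))"
```

```text
t 34.65 F [-10.59  -0.19  10.36] P [ 0.4987 -0.2568  0.0617]
```

View pics/w20c.png

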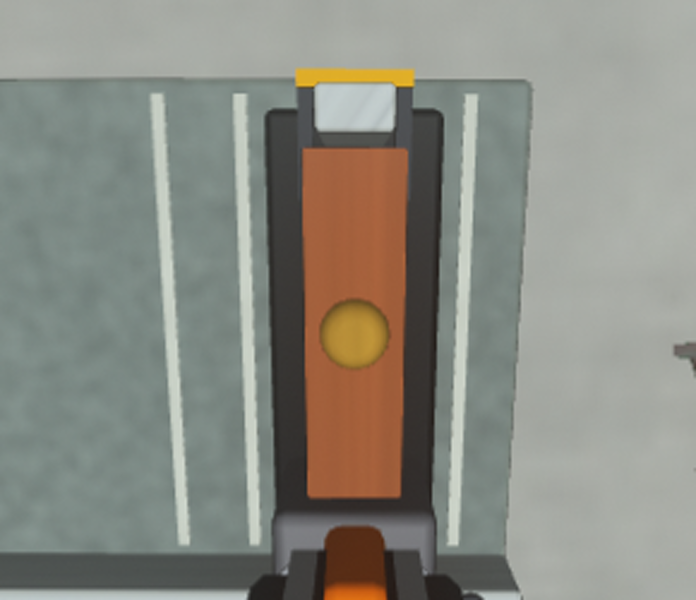

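Emit:
play_rows(moves=[[[0,0,0],[0,0,0],35],[[0,0,0],[0,0,0],35],[[0,0,0],[0,0,0],35],[[0,0,0],[0,0,0],35],[[0,0,0],[0,-0.01,0],35]])

```text
time: 35.2
ee_pos: [0.4993, -0.2563, 0.0703]
tcp_rot: [-89.9, -0.1, 87.6]
wrist_force: [-0.8, -0.3, 0.2]
opening: 0.0299
```

Emit:
play_rows(moves=[[[0,0,0],[0,-0.03,0],35],[[0,0,0],[0,-0.06,0],35],[[0,0,0],[0,-0.09,0],35],[[0,0,0],[0,-0.11,0],35],[[0,0,0],[0,-0.11,0],35]])

```text
time: 35.7
ee_pos: [0.501, -0.2574, 0.1854]
tcp_rot: [-90.3, 0.1, 87.6]
wrist_force: [-0.3, -0.4, -0.1]
opening: 0.0297
```

```bash
python3 -c "
from h import *
rd(3)
c=shot('wrist','w21');im=c['img'][:,:,::-1]
cv2.imwrite('pics/w21c.png',cv2.resize(im[60:310,170:430],None,fx=2.4,fy=2.4,interpolation=cv2.INTER_CUBIC))"
```

```text
t 35.85 F [-0.16 -0.05 -0.45] P [ 0.5001 -0.2569  0.182 ]
```

View pics/w21c.png

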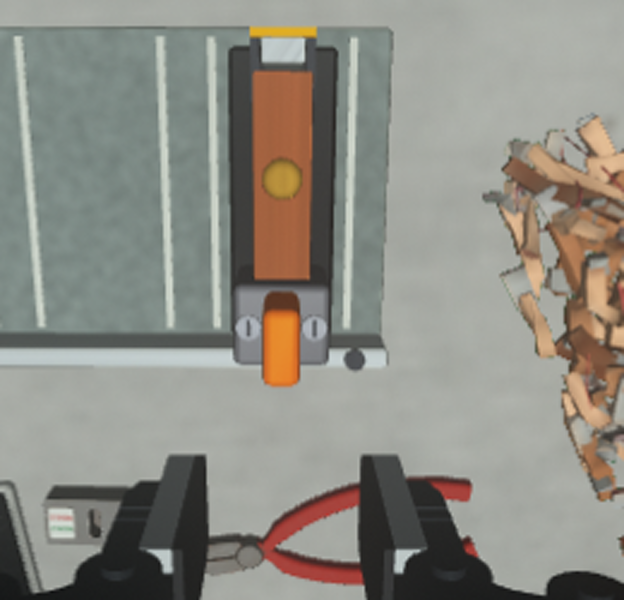

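```bash
python3 -c "
from h import *
goal([.5086,.2845,.17],[-90,0,98])"
```

```text
turn [ -0.  -10.4   0.1] shift [0.5411 0.0112 0.0132]
```

Emit:
play_rows(moves=[[[0,0,0],[0.04,-0.03,0.02],40],[[0,0,0],[0.085,-0.05,0.04],40],[[0,-2,0],[0.13,-0.06,0.06],40],[[0,-4,0],[0.18,-0.06,0.06],40],[[0,-6,0],[0.225,-0.06,0.06],40]])

```text
time: 36.4
ee_pos: [0.4481, -0.0295, 0.2414]
tcp_rot: [-90.0, -0.0, 93.6]
wrist_force: [2.1, -0.3, -0.8]
opening: 0.0342
```

Emit:
play_rows(moves=[[[0,0,0],[0.05,0,0],40],[[0,0,0],[0.1,0,0],40],[[0,0,0],[0.15,0,0],40],[[0,0,0],[0.2,0,0],40],[[0,0,0],[0.25,0.02,0],40]])

```text
time: 36.9
ee_pos: [0.4332, 0.2174, 0.2239]
tcp_rot: [-90.1, -0.1, 93.7]
wrist_force: [1.0, 0.0, 0.2]
opening: 0.0341
```

```bash
python3 -c "
from h import *
goal([.5086,.2845,.17],[-90,0,98])"
```

```text
turn [ 0.1 -4.3  0.1] shift [ 0.062   0.0542 -0.0794]
```

Emit:
play_rows(moves=[[[0,-2,0],[0.03,0.01,-0.03],40],[[0,-4.3,0],[0.05,0.03,-0.06],40],[[0,-4.3,0],[0.062,0.05,-0.079],40],[[0,-4.3,0],[0.062,0.054,-0.079],40],[[0,-4.3,0],[0.062,0.054,-0.079],40]])

```text
time: 37.4
ee_pos: [0.5075, 0.2815, 0.1671]
tcp_rot: [-89.8, 0.0, 97.9]
wrist_force: [0.6, -0.4, 1.5]
opening: 0.034
```

Emit:
play_rows(moves=[[[0,0,0],[0,0,0],40],[[0,0,0],[0,0,0],40],[[0,0,0],[0,0,0],40],[[0,0,0],[0,0,0],40],[[0,0,0],[0,0,0],40]])

```text
time: 37.9
ee_pos: [0.5084, 0.2818, 0.1697]
tcp_rot: [-90.1, -0.1, 97.9]
wrist_force: [0.0, -0.4, -0.4]
opening: 0.0342
```

```bash
python3 -c "
from h import *
rd(3)
c=shot('wrist','w22');im=c['img'][:,:,::-1]
cv2.imwrite('pics/w22c.png',cv2.resize(im[60:310,170:430],None,fx=2.4,fy=2.4,interpolation=cv2.INTER_CUBIC))"
```

```text
t 38.05 F [ 0.32 -0.45 -0.12] P [0.5084 0.2819 0.1694]
```

View pics/w22c.png

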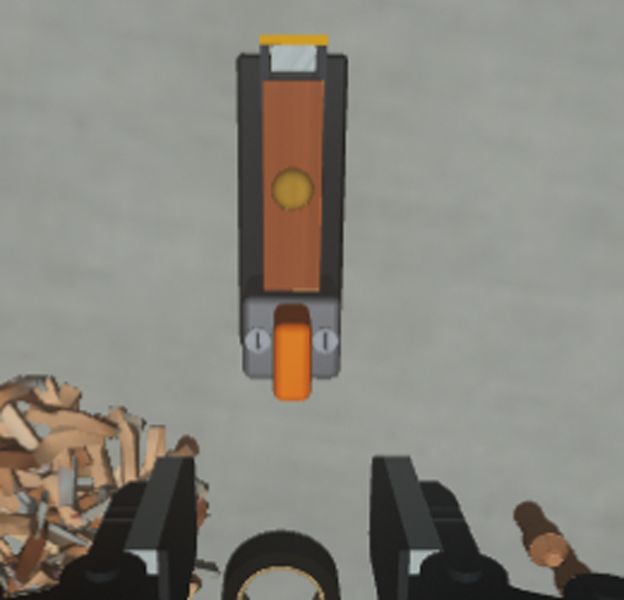

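```bash
python3 -c "
from h import *
c=load('w22')
s=lambda d:{k:np.array(v)/2.4+[170,60] for k,v in d.items()}
p=fit(c,s({'fl':(238,57),'fr':(347,57),'bt':(293,189),'fin':(293,363),'b4':(243,377),'b3':(340,377)}),[.47,.279,.13])
t=[p[0]-.0013+.04*np.cos(p[2]),p[1]+.0004+.04*np.sin(p[2]),.0545];print(np.round(t,4))
goal(t,[-90,0,90+np.degrees(p[2])])
"
```

```text
pose [0.4709 0.2804] yaw 7.69 res [[-0.6, -2.3], [0.7, -2.1], [-0.1, -0.1], [0.0, 0.5], [-0.2, 1.3], [0.2, 1.4]]
[0.5092 0.2861 0.0545]
turn [0.  0.2 0. ] shift [ 0.004   0.1147 -0.0014]
```

Emit:
play_rows(moves=[[[0,0,0],[0.0036,0.03,-0.0014],40],[[0,0,0],[0.0036,0.065,-0.0014],40],[[0,0,0],[0.0036,0.09,-0.0014],40],[[0,0,0],[0.0036,0.107,-0.0014],40],[[0,0,0],[0.0036,0.1138,-0.0014],40]])

```text
time: 38.6
ee_pos: [0.5084, 0.2853, 0.0533]
tcp_rot: [-89.9, 0.0, 97.9]
wrist_force: [-0.8, 0.7, 0.7]
opening: 0.0341
```

Emit:
play_rows(moves=[[[0,0,0],[0,0,0],40],[[0,0,0],[0,0,0],40],[[0,0,0],[0,0,0],0],[[0,0,0],[0,0,0],0],[[0,0,0],[0,0,0],0]], grip_force=50)

```text
time: 39.1
ee_pos: [0.5099, 0.286, 0.0565]
tcp_rot: [-90.1, -0.1, 97.9]
wrist_force: [0.4, 0.6, 4.6]
opening: 0.0113
```

Emit:
play_rows(moves=[[[0,0,0],[0,0,0],0],[[0,0,0],[0,0,0],0],[[0,0,0],[0,0,0],0],[[0,0,0],[0,0,0],0],[[0,0,0],[0,0,0],0]])

```text
time: 39.6
ee_pos: [0.5099, 0.286, 0.0565]
tcp_rot: [-90.1, -0.1, 97.9]
wrist_force: [-0.1, -1.1, 5.4]
opening: 0.0107
```

```bash
python3 -c "
from h import *
rd(3)
c=shot('wrist','w23')"
```

```text
t 39.75 F [-0.62  0.02  6.29] P [0.5099 0.286  0.0565]
```

View pics/w23.png

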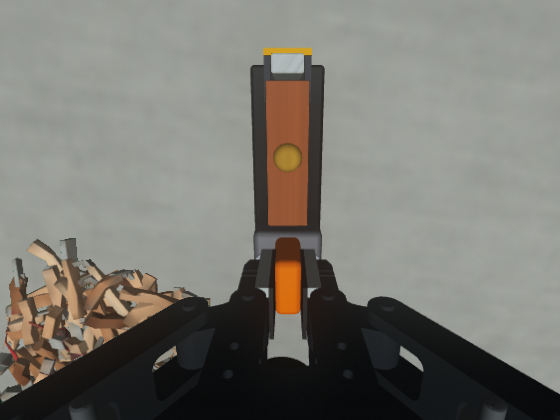

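Emit:
play_rows(moves=[[[0,0,0],[0,-0.02,0],0],[[0,0,0],[0,-0.05,0.01],0],[[0,0,0],[0,-0.09,0.03],0],[[0,2,0],[-0.02,-0.13,0.05],0],[[0,4,0],[-0.06,-0.16,0.06],0]])

```text
time: 40.3
ee_pos: [0.4569, 0.2195, 0.2169]
tcp_rot: [-90.1, -0.1, 94.0]
wrist_force: [1.1, -1.1, -2.0]
opening: 0.0106
```

Emit:
play_rows(moves=[[[0,2,0],[-0.045,0,0],0],[[0,4,0],[-0.09,0,0],0],[[0,6,0],[-0.14,0,0],0],[[0,6,0],[-0.19,0,0],0],[[0,6,0],[-0.24,0,0],0]])

```text
time: 40.8
ee_pos: [0.4742, -0.0225, 0.2145]
tcp_rot: [-90.0, -0.1, 88.0]
wrist_force: [1.9, -0.1, -2.2]
opening: 0.0109
```

```bash
python3 -c "
from h import *
goal([.4837,-.3282,.2],[-90,0,87.6])"
```

```text
turn [0.  0.4 0.1] shift [-0.3052  0.0142 -0.0204]
```

Emit:
play_rows(moves=[[[0,0,0],[-0.05,0,0],0],[[0,0,0],[-0.1,0,0],0],[[0,0.4,0],[-0.15,0,-0.005],0],[[0,0.4,0],[-0.2,0,-0.01],0],[[0,0.4,0],[-0.25,0,-0.015],0]])

```text
time: 41.3
ee_pos: [0.4802, -0.2724, 0.2142]
tcp_rot: [-90.0, -0.1, 87.5]
wrist_force: [1.7, 0.4, -1.8]
opening: 0.0107
```

```bash
python3 -c "
from h import *
goal([.4837,-.3282,.115],[-90,0,87.6])"
```

```text
turn [ 0.  -0.1  0.1] shift [-0.0557  0.0992 -0.0059]
```

Emit:
play_rows(moves=[[[0,0,0],[-0.035,0,-0.003],0],[[0,0,0],[-0.0557,0.01,-0.0059],0],[[0,0,0],[-0.0557,0.04,-0.0059],0],[[0,0,0],[-0.0557,0.075,-0.0059],0],[[0,0,0],[-0.0557,0.099,-0.0059],0]])

```text
time: 41.8
ee_pos: [0.4834, -0.3252, 0.112]
tcp_rot: [-89.9, -0.2, 87.5]
wrist_force: [0.0, -0.5, -2.6]
opening: 0.0109
```

Emit:
play_rows(moves=[[[0,0,0],[0,0,0],0],[[0,0,0],[0,0,0],0],[[0,0,0],[0,0,0],0],[[0,0,0],[0,0,0],0],[[0,0,0],[0,0,0],0]])

```text
time: 42.3
ee_pos: [0.4847, -0.3264, 0.1165]
tcp_rot: [-90.1, 0.0, 87.5]
wrist_force: [-0.1, -0.3, -2.8]
opening: 0.0111
```

```bash
python3 -c "
from h import *
rd(3)
goal([.4837,-.3282,.0668],[-90,0,87.6])"
```

```text
t 42.45 F [ 0.19 -0.28 -2.38] P [ 0.4844 -0.3263  0.116 ]
turn [ 0.1 -0.1  0. ] shift [-0.002   0.0489  0.0006]
```

Emit:
play_rows(moves=[[[0,0,0],[-0.002,0.015,0.0006],0],[[0,0,0],[-0.002,0.03,0.0006],0],[[0,0,0],[-0.002,0.04,0.0006],0],[[0,0,0],[-0.002,0.047,0.0006],0],[[0,0,0],[-0.002,0.0489,0.0006],0]])

```text
time: 42.95
ee_pos: [0.4829, -0.3277, 0.0649]
tcp_rot: [-89.9, -0.1, 87.5]
wrist_force: [0.4, -0.1, -2.0]
opening: 0.0108
```

Emit:
play_rows(moves=[[[0,0,0],[0,0,0],0],[[0,0,0],[0,0,0],0],[[0,0,0],[0,0,0],0],[[0,0,0],[0,0,0],0],[[0,0,0],[0,0,0],0]])

```text
time: 43.45
ee_pos: [0.4836, -0.3282, 0.0667]
tcp_rot: [-90.0, -0.0, 87.5]
wrist_force: [1.1, 0.1, -2.9]
opening: 0.0107
```

```bash
python3 -c "
from h import *
rd(3)
c=shot('wrist','w24');im=c['img'][:,:,::-1]
cv2.imwrite('pics/w24c.png',cv2.resize(im[20:270,140:430],None,fx=2.4,fy=2.4,interpolation=cv2.INTER_CUBIC))"
```

```text
t 43.6 F [-0.17  0.24 -2.97] P [ 0.4835 -0.3281  0.0665]
```

View pics/w24c.png

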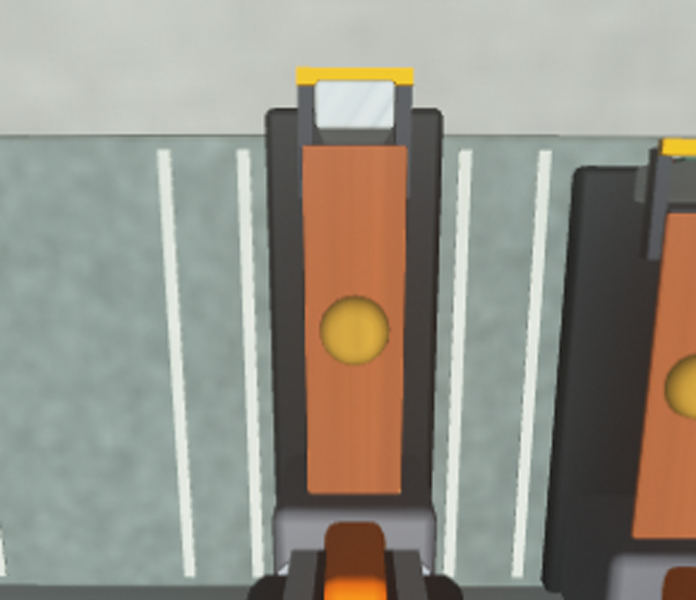

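Emit:
play_rows(moves=[[[0,0,0],[0,0.001,0],0],[[0,0,0],[0,0.002,0],0],[[0,0,0],[0,0.003,0],0],[[0,0,0],[0,0.004,0],0],[[0,0,0],[0,0.0044,0],0]])

```text
time: 44.15
ee_pos: [0.4835, -0.3282, 0.0626]
tcp_rot: [-90.0, -0.0, 87.5]
wrist_force: [-2.0, 0.9, 5.7]
opening: 0.0108
```

```bash
python3 -c "
from h import *
rd(3)"
```

```text
t 44.3 F [-2.39  0.37  4.17] P [ 0.4835 -0.3282  0.0626]
```

Emit:
play_rows(moves=[[[0,0,0],[0,0,-0.003],0],[[0,0,0],[0,0,-0.006],0],[[0,0,0],[0,0,-0.008],0],[[0,0,0],[0,0,-0.01],0],[[0,0,0],[0,0,-0.01],0]])

```text
time: 44.8
ee_pos: [0.4937, -0.3289, 0.0626]
tcp_rot: [-90.0, 0.0, 87.5]
wrist_force: [-2.6, -1.5, 5.1]
opening: 0.0109
```

```bash
python3 -c "
from h import *
rd(3)"
```

```text
t 44.95 F [-2.11 -0.27  4.82] P [ 0.4937 -0.329   0.0626]
```

Emit:
play_rows(moves=[[[0,0,0],[0,0,-0.0005],0],[[0,0,0],[0,0,-0.001],0],[[0,0,0],[0,0,-0.0015],0],[[0,0,0],[0,0,-0.002],0],[[0,0,0],[0,0,-0.002],0]])

```text
time: 45.45
ee_pos: [0.4952, -0.329, 0.0626]
tcp_rot: [-90.0, 0.0, 87.5]
wrist_force: [-4.7, 0.2, 7.2]
opening: 0.0106
```

```bash
python3 -c "
from h import *
rd(3)"
```

```text
t 45.6 F [-5.37 -0.31  6.12] P [ 0.4951 -0.329   0.0626]
```

Emit:
play_rows(moves=[[[0,0,0],[0,0,-0.0005],0],[[0,0,0],[0,0,-0.001],0],[[0,0,0],[0,0,-0.0013],0],[[0,0,0],[0,0,-0.0013],0],[[0,0,0],[0,0,-0.0013],0]])

```text
time: 46.1
ee_pos: [0.496, -0.329, 0.0626]
tcp_rot: [-90.0, 0.0, 87.5]
wrist_force: [-7.9, -0.5, 7.3]
opening: 0.0107
```

```bash
python3 -c "
from h import *
rd(3)
o=get_obs();print(o['torque'])
c=shot('wrist','w25');im=c['img'][:,:,::-1]
cv2.imwrite('pics/w25c.png',cv2.resize(im[20:270,140:430],None,fx=2.4,fy=2.4,interpolation=cv2.INTER_CUBIC))"
```

```text
t 46.25 F [-7.12 -0.32  7.68] P [ 0.496  -0.329   0.0626]
[-3.85351668e-02  1.59473310e+00 -4.21932097e-04]
```

View pics/w25c.png

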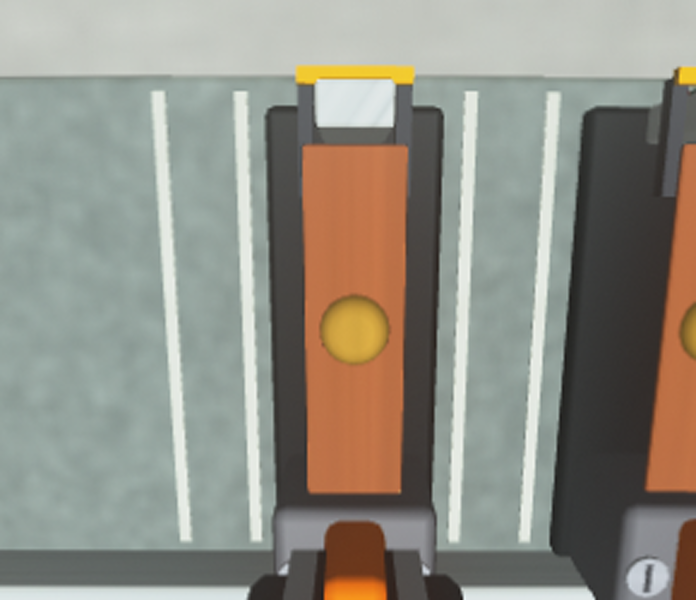

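Emit:
play_rows(moves=[[[0,0,0],[0,0,-0.0005],0],[[0,0,0],[0,0,-0.001],0],[[0,0,0],[0,0,-0.0012],0],[[0,0,0],[0,0,-0.0012],0],[[0,0,0],[0,0,-0.0012],0]])

```text
time: 46.8
ee_pos: [0.4962, -0.329, 0.0626]
tcp_rot: [-89.8, 0.0, 87.5]
wrist_force: [-12.9, 0.5, 10.6]
opening: 0.0106
```

```bash
python3 -c "
from h import *
rd(3)"
```

```text
t 46.95 F [-12.3    0.45  11.36] P [ 0.4962 -0.329   0.0626]
```

Firm stop against the fence. Release and lift, then view everything.

Emit:
play_rows(moves=[[[0,0,0],[0,0,0],35],[[0,0,0],[0,0,0],35],[[0,0,0],[0,0,0],35],[[0,0,0],[0,0,0],35],[[0,0,0],[0,-0.01,0],35]])

```text
time: 47.45
ee_pos: [0.4974, -0.3282, 0.0709]
tcp_rot: [-89.9, -0.1, 87.5]
wrist_force: [0.3, 0.4, 0.8]
opening: 0.0299
```

Emit:
play_rows(moves=[[[0,0,0],[0,-0.03,0],35],[[0,0,0],[0,-0.06,0],35],[[0,0,0],[0,-0.09,0],35],[[0,0,0],[0.02,-0.13,0],35],[[0,0,0],[0.035,-0.13,0],35]])

```text
time: 47.95
ee_pos: [0.5009, -0.2942, 0.2086]
tcp_rot: [-90.5, 0.2, 87.5]
wrist_force: [0.5, 0.2, -0.6]
opening: 0.0301
```

Emit:
play_rows(moves=[[[0,0,0],[0,0,0],100],[[0,0,0],[0,0,0],100],[[0,0,0],[0,0,0],100],[[0,0,0],[0,0,0],100],[[0,0,0],[0,0,0],100]])

```text
time: 48.45
ee_pos: [0.4992, -0.2941, 0.2013]
tcp_rot: [-90.0, -0.1, 87.5]
wrist_force: [-0.1, -0.7, -0.0]
opening: 0.0853
```

```bash
python3 -c "
from h import *
rd(3)
c=shot('wrist','w26');im=c['img'][:,:,::-1]
cv2.imwrite('pics/w26c.png',cv2.resize(im[60:310,130:450],None,fx=2.4,fy=2.4,interpolation=cv2.INTER_CUBIC))
shot('top','top3');c=shot('side','side3');im=c['img'][:,:,::-1]
cv2.imwrite('pics/side3c.png',cv2.resize(im[120:260,220:360],None,fx=4,fy=4,interpolation=cv2.INTER_CUBIC))"
```

```text
t 48.6 F [-0.29  0.46 -0.14] P [ 0.4993 -0.2941  0.2016]
```

View pics/w26c.png

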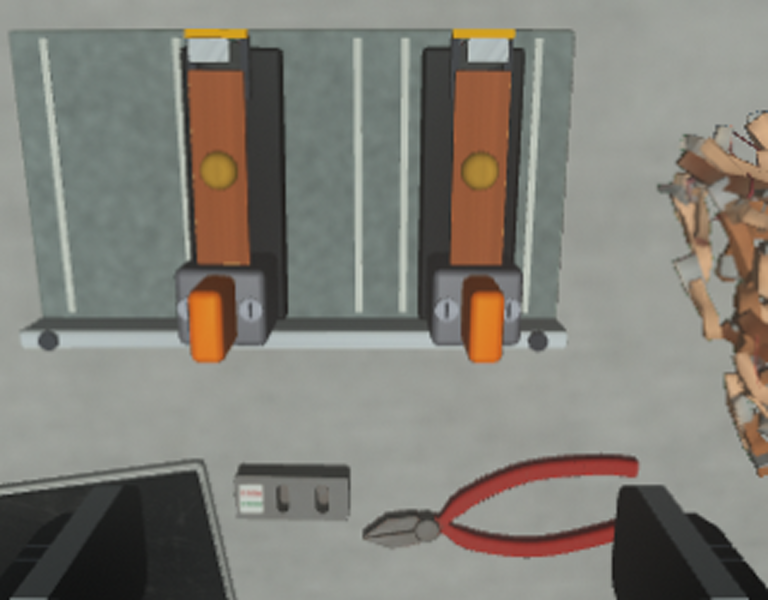

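View pics/top3.png

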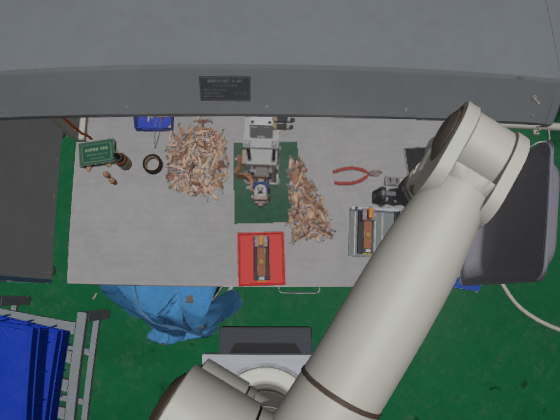

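View pics/side3c.png

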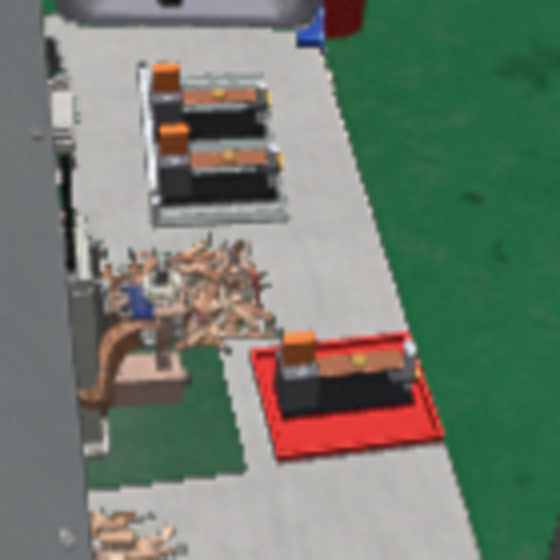

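```bash
python3 - <<'E'
from h import *
c=load('w26'); s=lambda p:np.array(p)/2.4+[130,60]
L={-98.5:[(43,40),(72,310)],-26.5:[(179,40)],26.5:[(357,40),(359,310)],45.5:[(405,40),(403,310)],98.5:[(539,40),(528,310)]}
Y=[];W=[]
for y,ps in L.items():
    for p in ps: Y.append(y/1000); W.append(px2w(c,[s(p)],[.006])[0])
W=np.array(W);Y=np.array(Y)
def f(p): return (-np.sin(p[1])*W[:,0]+np.cos(p[1])*W[:,1]-p[0]-Y)*1000
r=least_squares(f,[-.32,-.04],x_scale=[.01,.01],loss='soft_l1'); print('board yaw',np.degrees(r.x[1]),np.round(f(r.x),1))
S=lambda d:{k:s(v) for k,v in d.items()}
for d,x0 in (({'fl':(423,50),'fr':(523,50),'bt':(480,171),'fin':(486,327),'b4':(433,344),'b3':(521,344)},[.459,-.255,-.04]),({'fr':(283,50),'bt':(219,171),'fin':(206,326),'b3':(264,344),'b4':(179,343)},[.456,-.327,-.04])):
    p=fit(c,S(d),x0,.006); th=r.x[1]
    print('board-y mm',1000*(-np.sin(th)*p[0]+np.cos(th)*p[1]-r.x[0]),'dyaw',np.degrees(p[2]-th), 'x', 1000*(np.cos(th)*p[0]+np.sin(th)*p[1]))
E
```

```text
board yaw -2.1942995326515207 [  0.5  -0.3 -17.4   0.2  -0.3   0.2  -0.2   0.3   1.1]
pose [ 0.4595 -0.2552] yaw -2.29 res [[-0.7, -1.9], [0.6, -2.0], [-0.0, -0.2], [0.6, 0.7], [-0.7, 1.4], [0.1, 1.3]]
board-y mm 71.6025207410112 dyaw -0.09636181087090914 x 468.90776901515505
pose [ 0.4548 -0.3497] yaw -3.71 res [[0.2, -2.1], [0.0, -0.9], [-0.4, 0.4], [1.3, 1.1], [-0.8, 0.7]]
board-y mm -23.057283613292956 dyaw -1.516711562488853 x 467.85981654069894
```

```bash
python3 -c "
from h import *
goal([.4940,-.3520,.16],[-90,0,86.4])"
```

```text
turn [0.  1.1 0. ] shift [-0.0583  0.0419  0.0029]
```

Emit:
play_rows(moves=[[[0,0,0],[-0.03,0,0.003],40],[[0,1.1,0],[-0.0583,0.01,0.003],40],[[0,1.1,0],[-0.0583,0.03,0.003],40],[[0,1.1,0],[-0.0583,0.042,0.003],40],[[0,1.1,0],[-0.0583,0.042,0.003],40]])

```text
time: 49.25
ee_pos: [0.4932, -0.3513, 0.158]
tcp_rot: [-89.9, -0.2, 86.4]
wrist_force: [-0.8, -0.3, -0.6]
opening: 0.0339
```

Emit:
play_rows(moves=[[[0,0,0],[0,0,0],40],[[0,0,0],[0,0,0],40],[[0,0,0],[0,0,0],40],[[0,0,0],[0,0,0],40],[[0,0,0],[0,0,0],40]])

```text
time: 49.75
ee_pos: [0.4941, -0.3519, 0.1604]
tcp_rot: [-90.0, -0.0, 86.4]
wrist_force: [-0.9, 0.1, -1.2]
opening: 0.0343
```

```bash
python3 -c "
from h import *
rd(3)
c=shot('wrist','w27');im=c['img'][:,:,::-1]
cv2.imwrite('pics/w27c.png',cv2.resize(im[60:310,170:430],None,fx=2.4,fy=2.4,interpolation=cv2.INTER_CUBIC))"
```

```text
t 49.9 F [0.34 0.17 0.47] P [ 0.494  -0.3519  0.1601]
```

View pics/w27c.png

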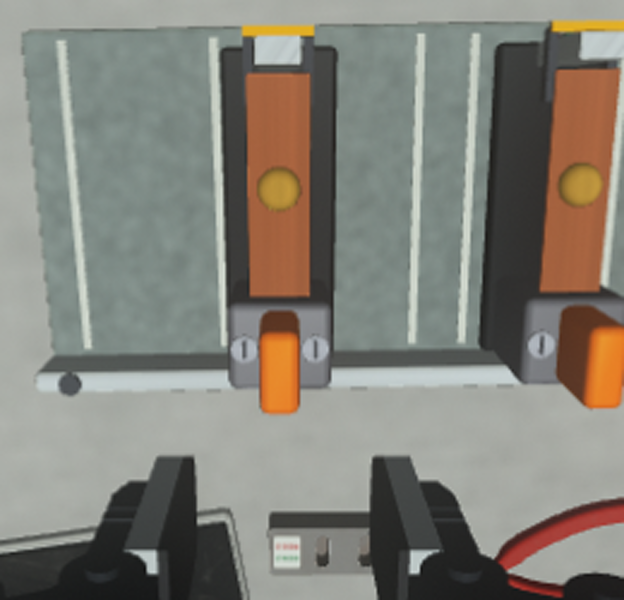

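Emit:
play_rows(moves=[[[0,0,0],[-0.0012,0.03,0],40],[[0,0,0],[-0.0012,0.06,0],40],[[0,0,0],[-0.0012,0.08,0],40],[[0,0,0],[-0.0012,0.093,0],40],[[0,0,0],[-0.0012,0.0995,0],40]])

```text
time: 50.45
ee_pos: [0.4935, -0.3528, 0.0593]
tcp_rot: [-90.0, -0.1, 86.4]
wrist_force: [0.0, 0.1, 0.2]
opening: 0.0341
```

Emit:
play_rows(moves=[[[0,0,0],[0,0,0],40],[[0,0,0],[0,0,0],40],[[0,0,0],[0,0,0],0],[[0,0,0],[0,0,0],0],[[0,0,0],[0,0,0],0]], grip_force=50)

```text
time: 50.95
ee_pos: [0.4944, -0.3533, 0.0616]
tcp_rot: [-90.1, -0.0, 86.4]
wrist_force: [0.1, 0.4, 6.9]
opening: 0.0112
```

Emit:
play_rows(moves=[[[0,0,0],[0,0,0],0],[[0,0,0],[0,0,0],0],[[0,0,0],[0,0,0],0],[[0,0,0],[0,-0.005,0.003],0],[[0,0,0],[0,-0.015,0.01],0]])

```text
time: 51.45
ee_pos: [0.4833, -0.352, 0.0748]
tcp_rot: [-89.9, -0.1, 86.5]
wrist_force: [0.8, -0.8, -2.9]
opening: 0.0105
```

```bash
python3 -c "
from h import *
rd(3)
goal([.4837,-.3282,.0668],[-90,0,87.6])"
```

```text
t 51.6 F [ 0.49 -0.61 -2.51] P [ 0.4834 -0.3527  0.077 ]
turn [ 0.1 -1.2  0. ] shift [0.0245 0.0097 0.0016]
```

Emit:
play_rows(moves=[[[0,-1.2,0],[0.01,0,0],0],[[0,-1.2,0],[0.02,0,0.001],0],[[0,-1.2,0],[0.0245,0.003,0.0016],0],[[0,-1.2,0],[0.0245,0.008,0.0016],0],[[0,-1.2,0],[0.0245,0.0105,0.0016],0]])

```text
time: 52.1
ee_pos: [0.4837, -0.3275, 0.0642]
tcp_rot: [-90.0, -0.1, 87.7]
wrist_force: [-0.7, 0.8, -2.5]
opening: 0.0109
```

Emit:
play_rows(moves=[[[0,0,0],[0,0,0],0],[[0,0,0],[0,0,0],0],[[0,0,0],[0,0,0],0],[[0,0,0],[0,0,0],0],[[0,0,0],[0,0,0],0]])

```text
time: 52.6
ee_pos: [0.4839, -0.328, 0.0651]
tcp_rot: [-90.0, -0.0, 87.6]
wrist_force: [0.4, 0.3, -3.6]
opening: 0.011
```

```bash
python3 -c "
from h import *
rd(3)
c=shot('wrist','w28');im=c['img'][:,:,::-1]
cv2.imwrite('pics/w28c.png',cv2.resize(im[20:270,140:430],None,fx=2.4,fy=2.4,interpolation=cv2.INTER_CUBIC))"
```

```text
t 52.75 F [-0.73  0.26 -2.64] P [ 0.4839 -0.328   0.0651]
```

View pics/w28c.png

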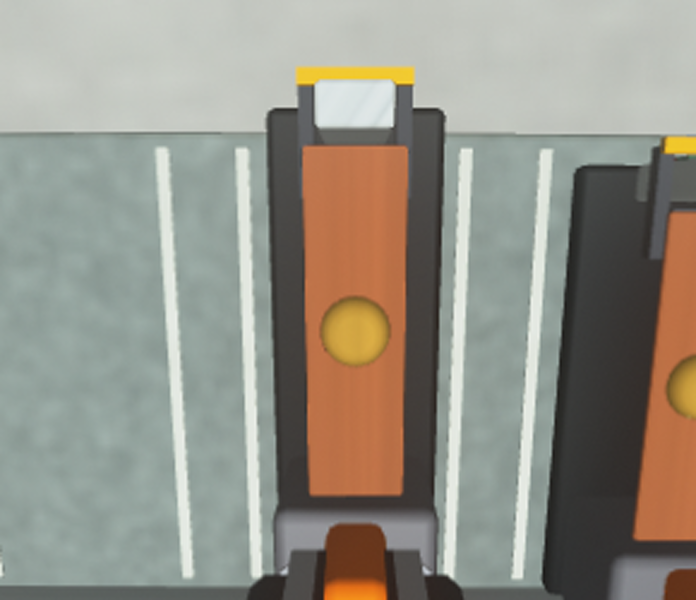

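Emit:
play_rows(moves=[[[0,0,0],[-0.0005,0.001,0],0],[[0,0,0],[-0.0005,0.002,0],0],[[0,0,0],[-0.0005,0.003,0],0],[[0,0,0],[-0.0005,0.0036,0],0],[[0,0,0],[-0.0005,0.0038,0],0]])

```text
time: 53.3
ee_pos: [0.4839, -0.3284, 0.0616]
tcp_rot: [-90.0, -0.0, 87.6]
wrist_force: [-1.5, 2.0, 3.6]
opening: 0.0108
```

```bash
python3 -c "
from h import *
rd(3)"
```

```text
t 53.45 F [-2.25  1.5   4.22] P [ 0.4839 -0.3284  0.0617]
```

Emit:
play_rows(moves=[[[0,0,0],[0,0,-0.003],0],[[0,0,0],[0,0,-0.006],0],[[0,0,0],[0,0,-0.008],0],[[0,0,0],[0,0,-0.01],0],[[0,0,0],[0,0,-0.01],0]])

```text
time: 53.95
ee_pos: [0.4942, -0.3291, 0.0617]
tcp_rot: [-90.1, -0.0, 87.6]
wrist_force: [-2.6, 1.3, 5.3]
opening: 0.0111
```

```bash
python3 -c "
from h import *
rd(3)"
```

```text
t 54.1 F [-1.63  1.1   5.57] P [ 0.4941 -0.3291  0.0617]
```

Emit:
play_rows(moves=[[[0,0,0],[0,0,-0.0005],0],[[0,0,0],[0,0,-0.001],0],[[0,0,0],[0,0,-0.0015],0],[[0,0,0],[0,0,-0.002],0],[[0,0,0],[0,0,-0.002],0]])

```text
time: 54.6
ee_pos: [0.4957, -0.3291, 0.0617]
tcp_rot: [-90.0, -0.0, 87.6]
wrist_force: [-4.8, 0.6, 7.0]
opening: 0.0111
```

```bash
python3 -c "
from h import *
rd(3)"
```

```text
t 54.75 F [-4.33  0.6   5.9 ] P [ 0.4957 -0.3291  0.0617]
```

Emit:
play_rows(moves=[[[0,0,0],[0,0,-0.0005],0],[[0,0,0],[0,0,-0.001],0],[[0,0,0],[0,0,-0.001],0],[[0,0,0],[0,0,-0.001],0],[[0,0,0],[0,0,-0.001],0]])

```text
time: 55.25
ee_pos: [0.496, -0.3291, 0.0617]
tcp_rot: [-89.9, -0.0, 87.6]
wrist_force: [-8.3, 1.7, 9.1]
opening: 0.011
```

```bash
python3 -c "
from h import *
rd(3)"
```

```text
t 55.4 F [-8.37  1.52  9.03] P [ 0.496  -0.3291  0.0617]
```

Emit:
play_rows(moves=[[[0,0,0],[0,0,-0.0005],0],[[0,0,0],[0,0,-0.0006],0],[[0,0,0],[0,0,-0.0006],0],[[0,0,0],[0,0,-0.0006],0],[[0,0,0],[0,0,-0.0006],0]])

```text
time: 55.9
ee_pos: [0.4961, -0.3291, 0.0617]
tcp_rot: [-89.9, -0.0, 87.6]
wrist_force: [-11.3, 1.7, 9.4]
opening: 0.0108
```

```bash
python3 -c "
from h import *
rd(3)
c=shot('wrist','w29');im=c['img'][:,:,::-1]
cv2.imwrite('pics/w29c.png',cv2.resize(im[20:270,140:430],None,fx=2.4,fy=2.4,interpolation=cv2.INTER_CUBIC))"
```

```text
t 56.05 F [-10.81   1.52  10.44] P [ 0.4961 -0.3291  0.0617]
```

View pics/w29c.png

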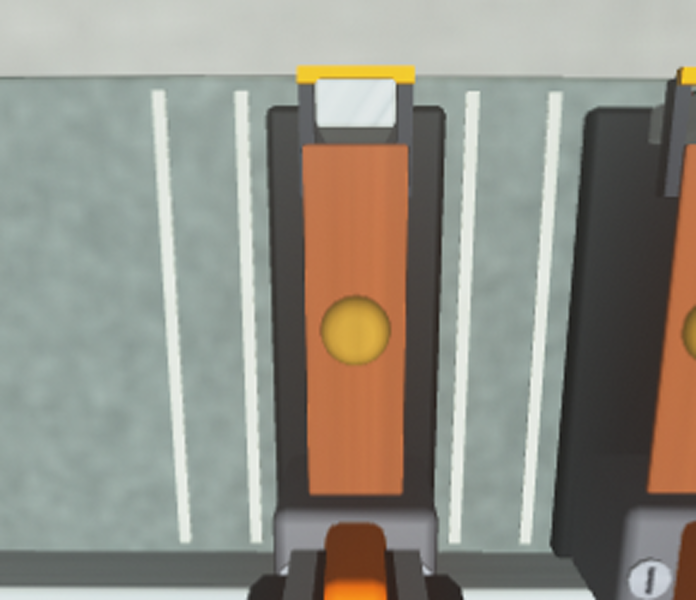

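Emit:
play_rows(moves=[[[0,0,0],[0,0,0],35],[[0,0,0],[0,0,0],35],[[0,0,0],[0,0,0],35],[[0,0,0],[0,0,0],35],[[0,0,0],[0,-0.005,0],35]])

```text
time: 56.6
ee_pos: [0.4972, -0.3287, 0.0656]
tcp_rot: [-90.0, -0.1, 87.6]
wrist_force: [0.2, 0.3, -0.4]
opening: 0.0293
```

```bash
python3 -c "
from h import *
rd(1)
c=shot('wrist','w30');im=c['img'][:,:,::-1]
cv2.imwrite('pics/w30c.png',cv2.resize(im[20:270,140:430],None,fx=2.4,fy=2.4,interpolation=cv2.INTER_CUBIC))"
```

```text
t 56.65 F [-0.35  0.13  0.41] P [ 0.4976 -0.329   0.067 ]
```

View pics/w30c.png

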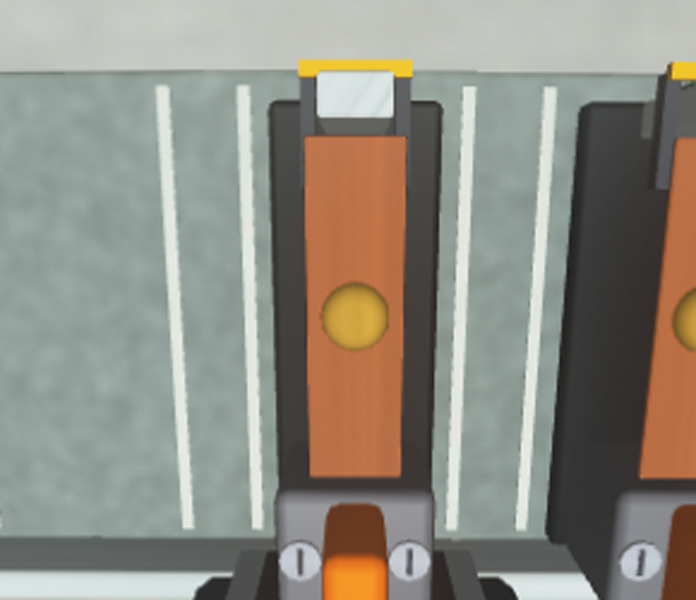

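Emit:
play_rows(moves=[[[0,0,0],[0,-0.03,0],35],[[0,0,0],[0,-0.06,0],35],[[0,0,0],[0,-0.09,0],35],[[0,0,0],[0,-0.125,0],35],[[0,0,0],[0,-0.14,0],35]])

```text
time: 57.2
ee_pos: [0.498, -0.3295, 0.21]
tcp_rot: [-90.2, 0.1, 87.6]
wrist_force: [0.2, -0.3, -1.2]
opening: 0.0299
```

Emit:
play_rows(moves=[[[0,0,0],[0.035,0,0],100],[[0,0,0],[0.035,0,0],100],[[0,0,0],[0.035,0,0],100],[[0,0,0],[0.035,0,0],100],[[0,0,0],[0.035,0,0],100]])

```text
time: 57.7
ee_pos: [0.4987, -0.2946, 0.2059]
tcp_rot: [-90.0, -0.1, 87.6]
wrist_force: [0.1, 0.7, -0.3]
opening: 0.0854
```

```bash
python3 -c "
from h import *
rd(3)
c=shot('wrist','w31');im=c['img'][:,:,::-1]
cv2.imwrite('pics/w31c.png',cv2.resize(im[60:310,130:450],None,fx=2.4,fy=2.4,interpolation=cv2.INTER_CUBIC))
shot('top','top4');c=shot('side','side4')"
```

```text
t 57.85 F [-0.51  0.23  0.2 ] P [ 0.4986 -0.2946  0.2059]
```

View pics/w31c.png

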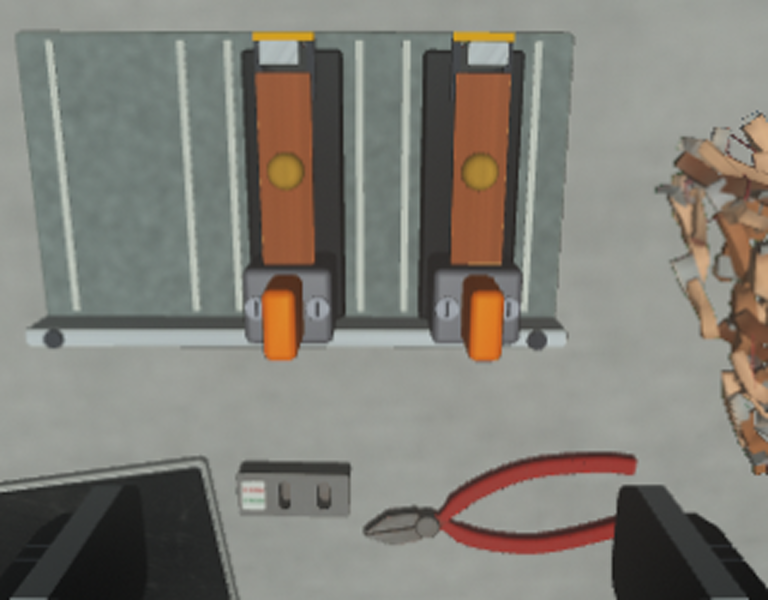

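```bash
python3 - <<'E'
from h import *
c=load('w31'); s=lambda p:np.array(p)/2.4+[130,60]
L={-98.5:[(48,42),(76,308)],-45.5:[(180,42),(196,308)],-26.5:[(228,42),(238,300)],26.5:[(359,42),(360,308)],45.5:[(406,42),(404,308)],98.5:[(539,42),(526,308)]}
Y=[];W=[]
for y,ps in L.items():
    for p in ps: Y.append(y/1000); W.append(px2w(c,[s(p)],[.006])[0])
W=np.array(W);Y=np.array(Y)
def f(p): return (-np.sin(p[1])*W[:,0]+np.cos(p[1])*W[:,1]-p[0]-Y)*1000
r=least_squares(f,[-.32,-.04],x_scale=[.01,.01],loss='soft_l1'); print('board yaw',np.degrees(r.x[1]),np.round(f(r.x),1))
S=lambda d:{k:s(v) for k,v in d.items()}
for d,x0 in (({'fl':(424,52),'fr':(523,52),'bt':(480,171),'fin':(486,325),'b4':(433,342),'b3':(520,342)},[.459,-.255,-.04]),({'fl':(244,52),'fr':(342,52),'bt':(286,171),'fin':(281,325),'b4':(246,342),'b3':(331,342)},[.456,-.327,-.04])):
    p=fit(c,S(d),x0,.006); th=r.x[1]
    print('board-y mm',1000*(-np.sin(th)*p[0]+np.cos(th)*p[1]-r.x[0]),'dyaw',np.degrees(p[2]-th), 'x', 1000*(np.cos(th)*p[0]+np.sin(th)*p[1]))
E
```

```text
board yaw -2.5412465138871756 [-0.2 -0.2  0.1 -0.2  0.4 -0.5 -0.1 -0.1 -0.3  0.2  0.1  0.9]
pose [ 0.4592 -0.2552] yaw -2.36 res [[-0.7, -2.0], [0.5, -2.0], [0.0, -0.2], [0.4, 0.6], [-0.6, 1.3], [0.1, 1.2]]
board-y mm 71.61824898879368 dyaw 0.17789813773383042 x 470.0484479649654
pose [ 0.4562 -0.3262] yaw -2.67 res [[-0.9, -2.1], [0.8, -1.9], [0.2, -0.2], [-0.5, 0.6], [-0.4, 1.2], [1.2, 1.3]]
board-y mm 0.5012201980460484 dyaw -0.12676358108608965 x 470.24228430276816
```

View pics/top4.png

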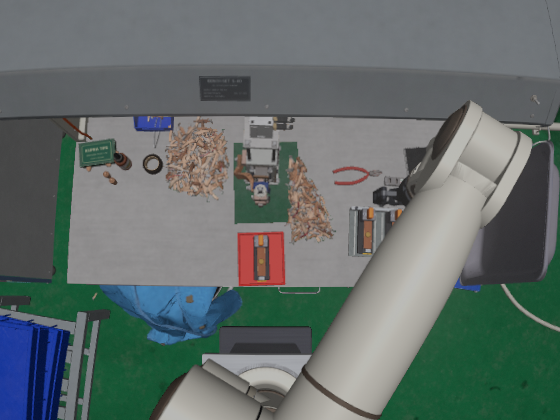

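Emit:
play_rows(moves=[[[0,0,0],[0.01,0,0.03],100],[[-5,0,0],[0.02,0,0.06],100],[[-10,0,0],[0.03,0.01,0.1],100],[[-16,0,0],[0.04,0.02,0.12],100],[[-20,0,0],[0.06,0.03,0.13],100]])

```text
time: 58.5
ee_pos: [0.3699, -0.2287, 0.1759]
tcp_rot: [-110.3, 0.0, 87.5]
wrist_force: [0.3, 0.3, 1.0]
opening: 0.0856
```

Emit:
play_rows(moves=[[[0,0,0],[0,0,0],100],[[0,0,0],[0,0,0],100],[[0,0,0],[0,0,0],100],[[0,0,0],[0,0,0],100],[[0,0,0],[0,0,0],100]])

```text
time: 59.0
ee_pos: [0.3721, -0.2292, 0.1764]
tcp_rot: [-110.0, -0.1, 87.7]
wrist_force: [-0.3, 0.2, -0.3]
opening: 0.0855
```

```bash
python3 -c "
from h import *
rd(1)
c=shot('wrist','w32');im=c['img'][:,:,::-1]
cv2.imwrite('pics/w32c.png',cv2.resize(im[60:310,130:450],None,fx=2.4,fy=2.4,interpolation=cv2.INTER_CUBIC))
shot('top','top5');c=shot('side','side5')
im=c['img'][:,:,::-1]
cv2.imwrite('pics/side5c.png',cv2.resize(im[120:260,220:360],None,fx=4,fy=4,interpolation=cv2.INTER_CUBIC))"
```

```text
t 59.05 F [-0.47  0.31 -0.22] P [ 0.372  -0.2291  0.1762]
```

View pics/w32.png

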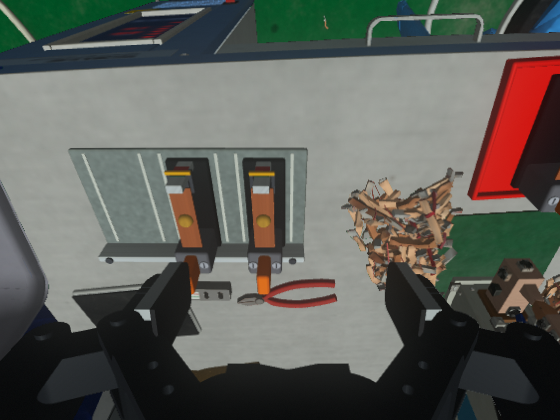

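View pics/side5c.png

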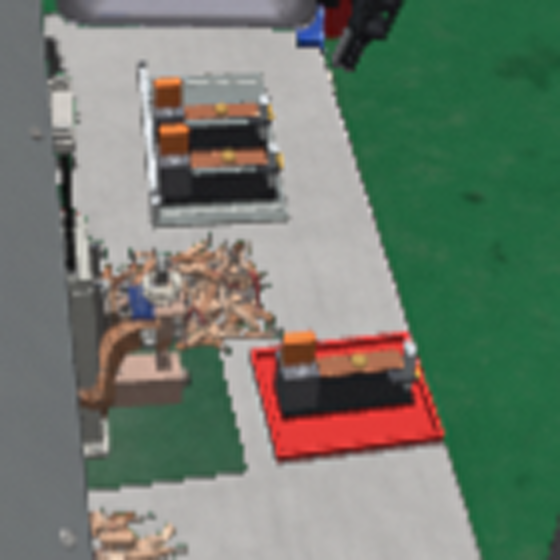

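```bash
python3 -c "
from workcell import job_done
print(job_done())"
```

```text
the job is handed in; nothing more can be done
None
```

I found and tested all three units on the bench, and each is now where it belongs; I handed the job in at about 59 s.

| Unit (start position) | Press force | Pointer | Placed |
|---|---|---|---|
| y ≈ 0.13 | 9.1 N | green, sound | bay 1 |
| y ≈ 0.28 | 8.8 N | green, sound | bay 2 |
| y ≈ 0.20 | 9.4 N | red, weak | reject tray |

- **Pointers:** I saw all three in their bands in wrist-camera views after testing. I did not read them again after moving the units.
- **Knock:** my check after placing the bay 2 unit showed it about 23 mm out of place. I think this was the knock the task warned of. I picked it up again, re-centred it and pushed it back against the fence.
- **Board units:** the last camera fit put both within about 0.5 mm of bay centre and 0.2° of straight. I could not see whether they are flush with the fence. It rests on each unit stopping firmly at 10 to 11 N of push, and on both ending at the same depth to about 0.2 mm.
- **Tray unit:** the last side and overhead pictures show it lying in the tray, clear of the walls.
- **Other objects:** none of my moves touched the other bench items, and they looked unmoved in the last pictures.
- **Disagreement:** the top and wrist cameras differed by 3 to 4 mm in y. I used the wrist camera because it matched the gripper better.

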